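# Return the bench tools to their painted outlines

## Robot

A 7-joint arm with a two-finger parallel gripper is mounted at the origin on the work surface. World frame = base frame: x ahead of the robot, y to its left, z up, the work surface at z = 0. Lengths are in mm, angles in rad, forces in N, time in s.
With the tool pointing down it reaches from about 350 to 900 mm from the base axis. Payload 8.1 kg.
Tool frame: the origin (TCP) lies at the centre of the arm's flange, where the gripper is bolted on; the fingertips stand 178 mm ahead of it and the grasp point (between the pads) lies 159 mm ahead of it (env.tip_extent is the distance from the TCP to the fingertips, in mm); y points along the fingers, x is the direction in which the jaws open and shut, and the axes are right-handed (so a half turn about y gives the same grasp; the last joint's range is limited). The gripper opens to 92 mm and grips with 3 to 60 N. Pads are 19 mm wide; open, the fingers measure 130 mm over their backs; the gripper's body (75 mm by 190 mm) begins 47 mm behind the grasp point.
Start: joints at [-1.226, 0.434, 0.025, 1.573, -0.012, 1.134, -0.075], TCP at [270.638, 563.372, 404.742] pointing down, gripper open.
Joint ranges: [-2.62, 2.62], [-0.44, 2.09], [-1.27, 1.32], [0.08, 2.57], [-1.32, 4.46], [0.12, 2], [-2.74, 2.74]. Speed limits (rad/s): [2.22, 2.22, 3.01, 3.01, 3.14, 3.14, 3.14].

## Interface

Orientations are given as a 3x3 rotation matrix whose columns are the frame's x, y, z axes.
In Python, from workcell import env gives the robot as it stands.
- The arm moves only by the tool jog_arm, never from a script. Its argument "series" is a list of rows, each an object of numbers: "claw": the closure, from 0 (fully open) to 1 (shut); "tx", "ty", "tz": the shift along the tool's x, y, z in mm; "rx", "ry", "rz": the turn, a rotation vector about the tool's x, y, z in rad. In form: [{"claw": .., "tx": .., "ty": .., "tz": .., "rx": .., "ry": .., "rz": ..}, ...]. A call has 1 to 20 rows; each row shifts and turns the commanded pose from where the row before left it, along the tool's axes as they then stand; what a row does not reach is not made up. A row lasts 1/12 s, in which the tool goes at most 41.7 mm and 7.16 degrees, less where a joint would pass 70% of its speed; a pose out of reach is approached as far as the arm can. A call is refused whole if a number of a shift passes 41.7 or a number of a turn 0.125, either way. A call with a gripper value outside its range is refused whole. The fingers move at their own pace and stop on an object; the grip force is fixed at half the most. Time passes only in rows, so rows that do not move let the fingers close. It gives the time, the measured TCP pose, the force and the opening at its end, in the units of the state.
- env.observe(): the state, without advancing time (a new reading comes with each control period).
- env.snapshot(name): name is "side" or "top"; returns the picture (420x560x3 uint8, red, green, blue); there is no depth.
- env.camera_info(name): a dict with "fovy" (degrees; the focal length in pixels is half the picture's height over the tangent of half this angle, whatever the lens; pixels are square), "cx", "cy" (the principal point, pixels), "origin" and "attitude" of the camera in the world. Camera axes: x right, y up, looking along -z (the intrinsics and any distortion apply to the point x, -y, -z); pixel columns grow to the right and rows downward; lengths in mm; the calibration is good to about 2 mm. A picture is of the moment at which its call begins. camera_info takes no time and is no camera call.
- env.hand_in(): hands the job in, once; it reports no verdict.
The state is a dict: "time_s": time; "joint_positions": joint angles; "joint_vel": joint speeds; "effort": joint torques, N m; "position": TCP position; "tool_rot": TCP orientation; "force": force on the tool from outside, world axes, zero at the start; "torque": the same for the moment, N m; "gripper_width": opening from 0.0 (shut) to 1.0 (fully open).
Only numpy, scipy, OpenCV 4.12 (cv2) and the standard library are available. Lean on these libraries where they do the work, as an engineer would, in place of code of your own. Each camera call takes 0.05 s, during which the arm holds its last target. There are 200 camera calls.

## Task

Put the hammer, the chisel, the block plane and the tape measure away: lay each one flat on the pad painted with its own outline, covering the outline and the same way round, with its front end (hammer head, cutting edge, plane knob, tape hook) towards the pad's red screw. Set them down, do not drop or throw them, and leave the glue bottle and the tin where they stand.

Things in the scene. Friction and masses are not known exactly. Their poses are not given: they have to be found in the camera images.
- hammer_center (a point): Short cross-pein hammer lying flat on the bench: brown wooden handle 24 mm wide and 24 mm high, steel head 26 mm high across its front end. Point at the grip, on the handle half-way up (12 mm above the underside); handle from 90 mm behind it to the head, head from 27 to 53 mm ahead of it, reaching 44 mm to the left (+y, round face) and 50 mm to the right (thin pein). 0.22 to 0.39 kg. Its x axis points along the tool to its front end, z up.
- chisel_center (a point): Butt chisel lying flat: red square-section handle 26 mm wide and high with a steel cap, steel blade 18 mm wide. Point on the handle half-way up (13 mm above the underside); handle from 83 mm behind to 15 mm ahead of it, brass ferrule, cutting edge 82 mm ahead. 0.1 to 0.19 kg. Its x axis points along the tool to its front end, z up.
- plane_center (a point): Small block plane standing on its sole: dark steel body 136 mm long, 44 mm wide, sides 28 mm high, brass knob (to 42 mm high) 45 mm ahead of the middle, bright lever cap (to 45 mm high) behind. Point in the middle of the body, 14 mm above the sole. 0.37 to 0.65 kg. Its x axis points along the tool to its front end, z up. The knob end is the front.
- tape_center (a point): Yellow and black tape measure lying on its flat side: case 68 mm long, 54 mm wide, 30 mm high. Point at its centre, half-way up (15 mm). 0.13 to 0.23 kg. Its x axis points along the tool to its front end, z up. The steel hook, at the right of the front end, marks the front; a black band runs along the left (+y) side.
- pad_hammer_screw (a point): Fixed pale-blue plywood pad, 8 mm thick, 172 x 118 mm, painted with the flat black outline of the hammer (a T). Point: a red screw head (10 mm) on the top face, on the centre line just ahead of the front end of the outline; x runs along the centre line from the outline to the screw, z up. The place for the tool's listed centre is 64 mm behind the screw (along -x), on the centre line.
- pad_chisel_screw (a point): Fixed pale-blue plywood pad, 8 mm thick, 191 x 62 mm, painted with the flat black outline of the chisel (long and narrow, narrower at the blade end). Point: a red screw head (10 mm) on the top face, on the centre line just ahead of the front end of the outline; x runs along the centre line from the outline to the screw, z up. The place for the tool's listed centre is 90 mm behind the screw (along -x), on the centre line.
- pad_plane_screw (a point): Fixed pale-blue plywood pad, 8 mm thick, 164 x 78 mm, painted with the flat black outline of the block plane (a long rectangle 136 x 46 mm, with a white spot where the knob comes). Point: a red screw head (10 mm) on the top face, on the centre line just ahead of the front end of the outline; x runs along the centre line from the outline to the screw, z up. The place for the tool's listed centre is 78 mm behind the screw (along -x), on the centre line.
- pad_tape_screw (a point): Fixed pale-blue plywood pad, 8 mm thick, 102 x 84 mm, painted with the flat black outline of the tape measure (a short rectangle 68 x 56 mm with a small tab for the hook). Point: a red screw head (10 mm) on the top face, on the centre line just ahead of the front end of the outline; x runs along the centre line from the outline to the screw, z up. The place for the tool's listed centre is 48 mm behind the screw (along -x), on the centre line.
- glue_center (a point): Glue bottle standing at the left of the work, 60 mm across, 170 mm high, white with orange cap; loose. Point at its centre. Leave alone.
- wax_center (a point): Round green tin at the right of the work, 80 mm across, 60 mm high; loose. Point at its centre. Leave alone.
Mind the look-alikes: they are no part of the job. What is shaped like the part that bears plane_center but purple is not meant. What is meant by the part that bears hammer_center is not green, and is the larger of those in its own colour.

How it is judged:
By the outcome, as a careful person would: the job done as asked, in the order asked, and still so for the second after the job is handed in, with the robot touching nothing.
It also fails if it takes over 128 s, if anything falls off the work surface, if the arm or the gripper's body presses on something with over 40 N, if the wrist force passes 120 N, or if a joint passes its speed limit or range.

## Working session

There is one attempt and no reset: what is moved stays moved. The work goes in short steps, Python scripts to look and compute and a tool call to move; the robot and the scene stay as the last step left them, time stands still between calls to the robot, and variables do not carry over. Pictures are saved under pics/ and viewed, about 12 in all and at most 16, crops included, and the job is handed in when it is done.

Besides the shell and the picture viewer there is one more tool, called after "Request:" by a JSON object that holds its "op" and its "data", one argument or row to a line. jog_arm: Moves the arm, as the interface text tells. Its arguments: {"type":"object","properties":{"series":{"type":"array"}},"required":["series"]}

```bash
ls; mkdir -p pics
python3 - <<'E'
from workcell import env
import cv2
o=env.observe();print({k:o[k] for k in('time_s','position','tool_rot','gripper_width','force')})
for n in('top','side'):
    cv2.imwrite(f'pics/{n}0.png',env.snapshot(n)[:,:,::-1]);print(n,env.camera_info(n))
E
```

```text
pics
{'time_s': 0.0, 'position': array([270.54426268, 563.16149368, 403.96080101]), 'tool_rot': array([[ 4.33046882e-01, -4.96263283e-04, -9.01371262e-01],
       [ 9.01370149e-01, -1.42685791e-03,  4.33047132e-01],
       [-1.50103411e-03, -9.99998859e-01, -1.70579462e-04]]), 'gripper_width': 1.000141703683528, 'force': array([-0.15727342, -0.42322166,  0.57487778])}
top {'fovy': 53.985028186595095, 'cx': 282.2552672504334, 'cy': 217.14996818527027, 'origin': array([ 300.46411323,   22.14576735, 1217.83107661]), 'attitude': array([[-0.02921916,  0.98685204, -0.15896316],
       [-0.99957119, -0.02915244,  0.00275215],
       [-0.0019182 ,  0.15897541,  0.98728068]])}
side {'fovy': 43.96566781108233, 'cx': 280.2880770990565, 'cy': 212.46717331633246, 'origin': array([  102.31474066, -1018.01425842,  1414.18522187]), 'attitude': array([[ 0.94201532,  0.25855929, -0.2139024 ],
       [-0.33554753,  0.73313854, -0.59153676],
       [ 0.00387277,  0.62901111,  0.77738666]])}
```

View pics/top0.png

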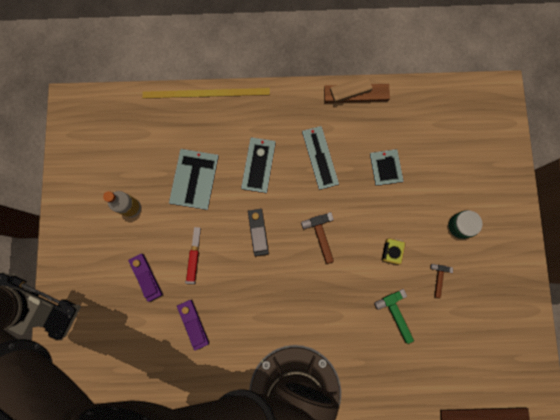

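View pics/side0.png

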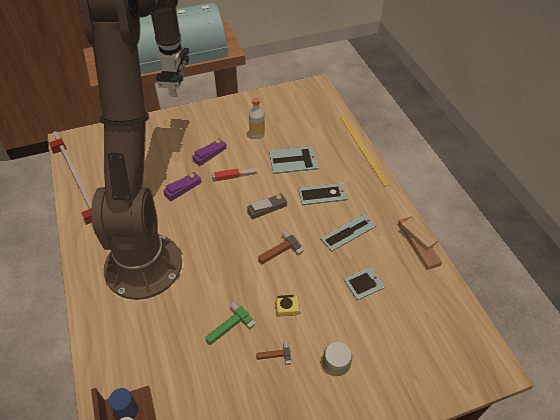

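Top view: the candidate hammers are brown large (320,238), brown small (440,280) and green (398,318). The planes are dark (258,232) and purple (145,278) and (192,325). There is one chisel (193,257) and one tape (394,251). I choose the large brown hammer and the dark plane, and check both in a close crop.

Run:
```python
import cv2
a=cv2.imread('pics/top0.png')
cv2.imwrite('pics/cropA.png',cv2.resize(a[130:300,165:425],None,fx=3,fy=3,interpolation=cv2.INTER_CUBIC)[:600,:800])
h=cv2.cvtColor(a,cv2.COLOR_BGR2HSV)
for n,(u,v) in dict(pad=(180,195),pad2=(248,180),red=(199,154),wood=(220,220),chisel=(192,272),blade=(196,238),planebody=(252,250),cap=(260,240),knob=(256,216),handle=(323,240),head=(318,221),yellow=(394,243),black=(394,253)).items(): print(n,h[v,u],a[v,u])
```

```text
pad [ 63  24 129] [118 129 117]
pad2 [54 21 62] [57 62 58]
red [  2 156 136] [ 53  58 136]
wood [ 15 128 138] [ 69 103 138]
chisel [  1 191 148] [ 37  41 148]
blade [ 10  40 148] [125 133 148]
planebody [ 15 124 123] [ 63  92 123]
cap [ 11  42 134] [112 120 134]
knob [ 19 152 154] [ 62 119 154]
handle [ 10 161 108] [ 40  62 108]
head [15 26 59] [53 56 59]
yellow [ 29 159 154] [ 58 151 154]
black [15 36 28] [24 26 28]
```

View pics/cropA.png

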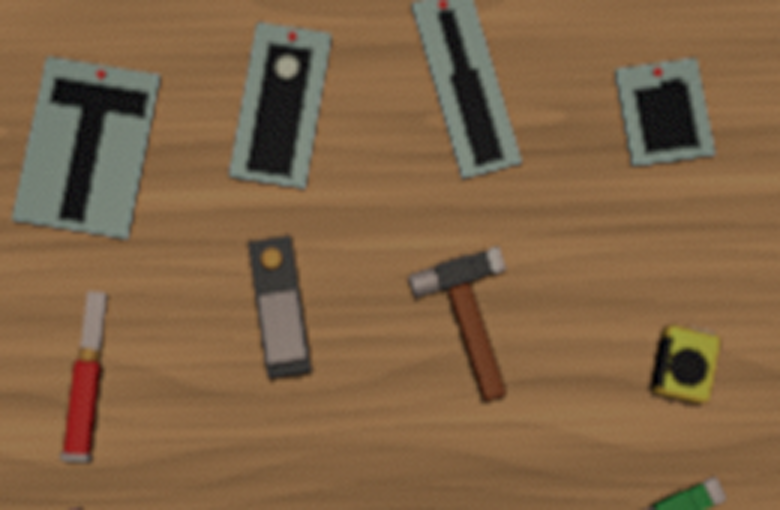

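The crop confirms it: the large brown hammer (head up, at top-image (318,221)) and the dark plane (knob up, (256,216)). All the screws and all the fronts point roughly to +x. Next I measure everything.

```bash
cat > h.py <<'E'
import cv2, numpy as np
from workcell import env
S=4
def ray(n,uv,z):
    c=env.camera_info(n);f=210/np.tan(np.radians(c['fovy'])/2)
    uv=np.atleast_2d(uv).astype(float)
    d=np.c_[(uv[:,0]-c['cx'])/f,-(uv[:,1]-c['cy'])/f,-np.ones(len(uv))]@np.array(c['attitude']).T
    o=np.array(c['origin']);return (o+d*((z-o[2])/d[:,2])[:,None])[:,:2]
def px(n,p):
    c=env.camera_info(n);f=210/np.tan(np.radians(c['fovy'])/2)
    q=(np.array(p)-c['origin'])@np.array(c['attitude']);return np.array([c['cx']-f*q[0]/q[2],c['cy']+f*q[1]/q[2]])
def big(im): 
    b=cv2.resize(im,None,fx=S,fy=S,interpolation=cv2.INTER_CUBIC);return b,cv2.cvtColor(b,cv2.COLOR_RGB2HSV).astype(int)
def blob(mask,uv,r):
    """mask in upsampled picture -> biggest contour within r px of uv, in picture pixels"""
    w=np.zeros(mask.shape,np.uint8);cv2.circle(w,tuple(int(S*x) for x in uv),int(S*r),1,-1)
    cs,_=cv2.findContours((mask&(w>0)).astype(np.uint8),cv2.RETR_EXTERNAL,cv2.CHAIN_APPROX_NONE)
    if not cs: return None
    return (max(cs,key=cv2.contourArea)[:,0,:]+.5)/S-.5
def rect(p):
    (c,(w,h),a)=cv2.minAreaRect(p.astype(np.float32));
    if w<h: w,h,a=h,w,a+90
    a=(a+90)%180-90;return np.array(c),(round(w,1),round(h,1)),a   # long axis angle deg, within +-90
def masks(hsv):
    H,Sa,V=hsv[...,0],hsv[...,1],hsv[...,2]
    return dict(red=((H<8)|(H>172))&(Sa>110)&(V>70),brown=(H<12)&(Sa>140)&(V>50),grey=(Sa<88),pad=(Sa<60)&(H>35)&(H<110)&(V>85),
        yellow=(H>22)&(H<36)&(Sa>110)&(V>60),dark=(V<62))
E
cat > m.py <<'E'
from h import *
P=dict(hammer=([510,230,8],(172,118),12),chisel=([560,-60,8],(191,62),13),plane=([540,90,8],(164,78),14),tape=([520,-200,8],(102,84),15))
g={'top':dict(hp=(194,180),pp=(259,165),cp=(320,157),tp=(386,167),c=(193,256),p=(258,232),h=(320,238),t=(394,251)),
 'side':dict(hp=(293,160),pp=(323,194),cp=(348,232),tp=(364,283),c=(234,174),p=(267,205),h=(281,247),t=(287,304))}
for n in g:
    im=env.snapshot(n);b,hsv=big(im);m=masks(hsv);vis=b[:,:,::-1].copy();G=g[n]
    def show(q): cv2.polylines(vis,[((q+.5)*S).astype(int)],True,(0,255,255),1)
    print(n)
    for k,r in dict(hp=34,pp=30,cp=36,tp=24).items():
        q=blob(m['pad']|(m['dark']),G[k],r);show(q);c,s,a=rect(ray(n,q,8))
        sc=blob(m['red'],G[k],r);show(sc);sp=ray(n,sc.mean(0),8)[0]
        print(k,c.round(1),s,'ang',round(a,1),'screw',sp.round(1))
    for k,mm,r,z in (('c',m['red']|m['grey']|m['brown'],36,12),('c',m['red'],36,13),('p',m['grey']|m['dark'],30,14),('h',m['brown'],34,12),('h',m['grey'],34,13),('t',m['yellow']|m['dark']|m['grey'],20,15)):
        q=blob(mm,G[k],r);show(q);c,s,a=rect(ray(n,q,z));print(k,c.round(1),s,'ang',round(a,1))
    cv2.imwrite(f'pics/{n}_m.png',vis)
E
python3 m.py
python3 - <<'E'
import cv2
a=cv2.imread('pics/top_m.png')[130*4:290*4,160*4:420*4];b=cv2.imread('pics/side_m.png')[140*4:330*4,200*4:390*4]
cv2.imwrite('pics/mA.png',cv2.resize(a,(800,492)));cv2.imwrite('pics/mB.png',cv2.resize(b,(600,600)))
E
```

```text
top
hp [620.8 283.2] (170.4, 116.4) ang -11.3 screw [696.8 269.2]
pp [659.1  87.2] (162.5, 75.6) ang -11.0 screw [731.1  74.1]
cp [ 676.7 -100.7] (189.3, 60.6) ang 13.6 screw [760.7 -81.2]
tp [ 639.8 -299.8] (100.6, 83.7) ang 6.4 screw [ 682.1 -296.3]
c [357.4 286.4] (99.7, 30.4) ang -7.1
c [360.5 285.6] (90.4, 27.1) ang -7.0
p [452.2  92.1] (137.8, 43.2) ang 7.1
h [412.9 -99.1] (116.6, 23.5) ang 15.5
h [481.7 -83.3] (95.7, 26.7) ang -73.9
t [ 386.1 -300.7] (66.3, 58.1) ang -15.0
side
hp [622. 281.] (171.6, 120.7) ang -11.1 screw [697.9 270.1]
pp [660.2  84.6] (164.2, 81.1) ang -11.0 screw [732.1  74.6]
cp [ 678.1 -102.8] (191.1, 63.9) ang 13.8 screw [762.4 -80.1]
tp [ 641.4 -301.4] (103.1, 84.1) ang 6.7 screw [ 683.1 -295. ]
c [358.7 286.9] (99.6, 51.1) ang -5.8
c [361.9 285.2] (90.8, 44.0) ang -6.5
p [454.6  97.1] (143.7, 71.8) ang 6.5
h [414.5 -98.4] (120.7, 31.5) ang 16.3
h [483.6 -80.3] (102.9, 32.3) ang -77.4
t [ 389.1 -292.8] (64.3, 54.9) ang -14.4
```

View pics/mA.png

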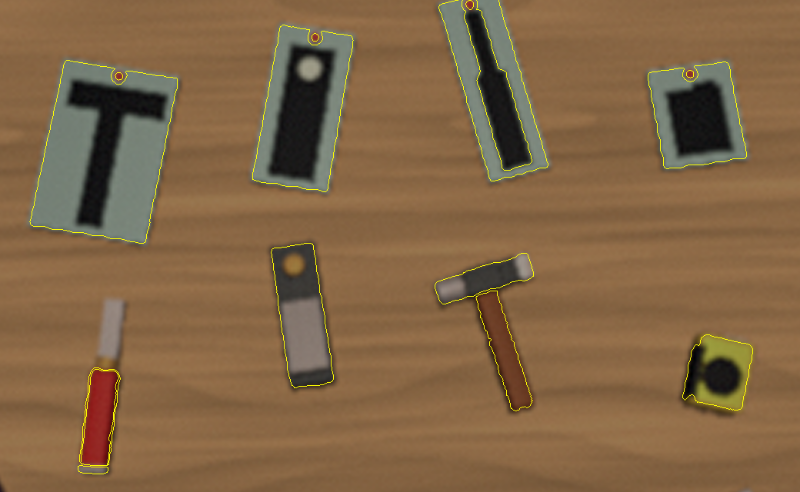

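View pics/mB.png

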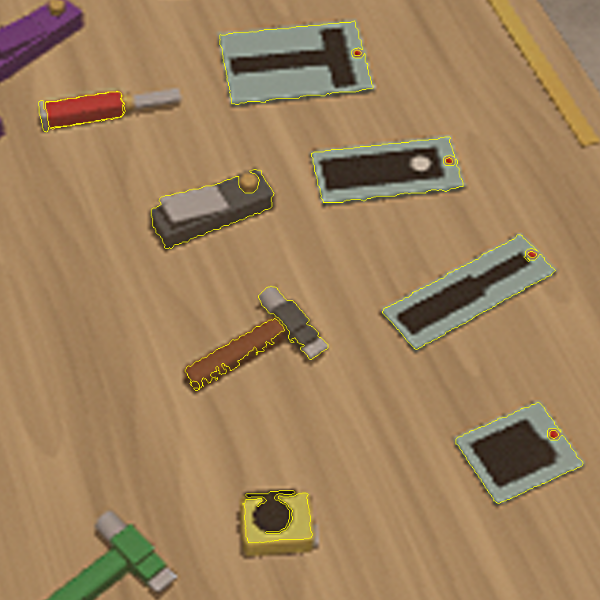

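Contours fit well, and the pad sizes come out within about 2 mm (170.4x116.4, 162.5x75.6, 189.3x60.6, 100.6x83.7). Top and side views agree to 1-2 mm. Next is a helper that gives the remaining move in tool axes.

```bash
cat > go.py <<'E'
import sys
from h import *
T=dict(hp=(444,-90.2,15.8),cp=(391.8,282.4,-7),pp=(453,92.5,7.1),tp=(387.5,-300.5,-14.8),
 hd=(634.5,281.5,-11.2),cd=(674.1,-101.9,13.7),pd=(655,88.8,-11),td=(634.9,-301,6.5))
def go(k):
    o=env.observe();p=np.array(o['position']);R=np.array(o['tool_rot']);x,y,f=T[k]
    h=np.radians(f+90);X=np.array([np.cos(h),np.sin(h),0]);Y=np.array([0,0,-1.]);R1=np.c_[X,Y,np.cross(X,Y)]
    rv=cv2.Rodrigues(R.T@R1)[0][:,0];d=np.array([x,y,p[2]])-p
    print(f"t={o['time_s']:.2f} pos",p.round(1),'F',np.round(o['force'],1),'w',round(o['gripper_width'],3),'rv',rv.round(3),'tx,tz after turn',(R1.T@d)[[0,2]].round(1),'tip z',round(p[2]-178,1),'q',np.round(o['joint_positions'],2))
if __name__=='__main__': go(sys.argv[1])
E
python3 go.py hp; python3 -c "
from h import *
print(ray('top',(118,199),100),ray('top',(467,224),60),env.tip_extent)"
```

```text
t=0.20 pos [270.6 563.2 404.3] F [ 0.8 -0.1  0.2] w 1.004 rv [-0.    -0.724 -0.001] tx,tz after turn [-676.    11.1] tip z 226.3 q [-1.23  0.43  0.02  1.57 -0.01  1.13 -0.08]
[[544.73763794 472.00823673]] [[ 451.76728431 -503.93528225]] 178.0
```

Request:
{"op": "jog_arm", "data": {
  "series": [
    {"claw": 0, "ry": -0.103},
    {"claw": 0, "ry": -0.103},
    {"claw": 0, "ry": -0.103},
    {"claw": 0, "ry": -0.103},
    {"claw": 0, "ry": -0.103},
    {"claw": 0, "ry": -0.103},
    {"claw": 0, "ry": -0.103},
    {"claw": 0, "tx": -30},
    {"claw": 0, "tx": -30},
    {"claw": 0, "tx": -30},
    {"claw": 0, "tx": -30},
    {"claw": 0, "tx": -30},
    {"claw": 0, "tx": -30},
    {"claw": 0, "tx": -30},
    {"claw": 0, "tx": -30},
    {"claw": 0, "tx": -30},
    {"claw": 0, "tx": -30},
    {"claw": 0, "tx": -30},
    {"claw": 0, "tx": -30},
    {"claw": 0}
  ]
}}

```text
invalid input
```

```bash
python3 go.py hp
```

```text
t=0.20 pos [270.6 563.2 404.3] F [ 0.8 -0.1  0.2] w 1.004 rv [-0.    -0.724 -0.001] tx,tz after turn [-676.    11.1] tip z 226.3 q [-1.23  0.43  0.02  1.57 -0.01  1.13 -0.08]
```

Request:
{"op": "jog_arm", "data": {
  "series": [
    {"claw": 0, "tx": 0, "ty": 0, "tz": 0, "rx": 0, "ry": -0.103, "rz": 0},
    {"claw": 0, "tx": 0, "ty": 0, "tz": 0, "rx": 0, "ry": -0.103, "rz": 0},
    {"claw": 0, "tx": 0, "ty": 0, "tz": 0, "rx": 0, "ry": -0.103, "rz": 0},
    {"claw": 0, "tx": 0, "ty": 0, "tz": 0, "rx": 0, "ry": -0.103, "rz": 0},
    {"claw": 0, "tx": 0, "ty": 0, "tz": 0, "rx": 0, "ry": -0.103, "rz": 0},
    {"claw": 0, "tx": 0, "ty": 0, "tz": 0, "rx": 0, "ry": -0.103, "rz": 0},
    {"claw": 0, "tx": 0, "ty": 0, "tz": 0, "rx": 0, "ry": -0.103, "rz": 0},
    {"claw": 0, "tx": -30, "ty": 0, "tz": 0, "rx": 0, "ry": 0, "rz": 0},
    {"claw": 0, "tx": -30, "ty": 0, "tz": 0, "rx": 0, "ry": 0, "rz": 0},
    {"claw": 0, "tx": -30, "ty": 0, "tz": 0, "rx": 0, "ry": 0, "rz": 0},
    {"claw": 0, "tx": -30, "ty": 0, "tz": 0, "rx": 0, "ry": 0, "rz": 0},
    {"claw": 0, "tx": -30, "ty": 0, "tz": 0, "rx": 0, "ry": 0, "rz": 0},
    {"claw": 0, "tx": -30, "ty": 0, "tz": 0, "rx": 0, "ry": 0, "rz": 0},
    {"claw": 0, "tx": -30, "ty": 0, "tz": 0, "rx": 0, "ry": 0, "rz": 0},
    {"claw": 0, "tx": -30, "ty": 0, "tz": 0, "rx": 0, "ry": 0, "rz": 0},
    {"claw": 0, "tx": 0, "ty": 0, "tz": 0, "rx": 0, "ry": 0, "rz": 0}
  ]
}}

```text
time_s: 1.53
position: [337.2, 326.8, 404.6]
tool_rot: [[-0.264, 0.0, -0.965], [0.965, -0.003, -0.264], [-0.003, -1.0, 0.0]]
force: [-0.3, -0.9, -0.5]
gripper_width: 0.999
```

```bash
python3 go.py hp
```

```text
t=1.53 pos [337.2 326.8 404.6] F [-0.3 -0.9 -0.5] w 0.999 rv [-0.    -0.009 -0.003] tx,tz after turn [-430.3   10.8] tip z 226.6 q [-0.81  0.19 -0.08  1.93  0.02  1.03  0.93]
```

Request:
{"op": "jog_arm", "data": {
  "series": [
    {"claw": 0, "tx": -31, "ty": 8, "tz": 1, "rx": 0, "ry": -0.009, "rz": -0.003},
    {"claw": 0, "tx": -31, "ty": 8, "tz": 1, "rx": 0, "ry": 0, "rz": 0},
    {"claw": 0, "tx": -31, "ty": 8, "tz": 1, "rx": 0, "ry": 0, "rz": 0},
    {"claw": 0, "tx": -31, "ty": 8, "tz": 1, "rx": 0, "ry": 0, "rz": 0},
    {"claw": 0, "tx": -31, "ty": 8, "tz": 1, "rx": 0, "ry": 0, "rz": 0},
    {"claw": 0, "tx": -31, "ty": 8, "tz": 1, "rx": 0, "ry": 0, "rz": 0},
    {"claw": 0, "tx": -31, "ty": 8, "tz": 1, "rx": 0, "ry": 0, "rz": 0},
    {"claw": 0, "tx": -31, "ty": 8, "tz": 1, "rx": 0, "ry": 0, "rz": 0},
    {"claw": 0, "tx": -31, "ty": 8, "tz": 1, "rx": 0, "ry": 0, "rz": 0},
    {"claw": 0, "tx": -31, "ty": 8, "tz": 1, "rx": 0, "ry": 0, "rz": 0},
    {"claw": 0, "tx": -30, "ty": 8, "tz": 1, "rx": 0, "ry": 0, "rz": 0},
    {"claw": 0, "tx": -30, "ty": 8, "tz": 0, "rx": 0, "ry": 0, "rz": 0},
    {"claw": 0, "tx": -30, "ty": 8, "tz": 0, "rx": 0, "ry": 0, "rz": 0},
    {"claw": 0, "tx": -30, "ty": 8, "tz": 0, "rx": 0, "ry": 0, "rz": 0},
    {"claw": 0, "tx": 0, "ty": 0, "tz": 0, "rx": 0, "ry": 0, "rz": 0},
    {"claw": 0, "tx": 0, "ty": 0, "tz": 0, "rx": 0, "ry": 0, "rz": 0}
  ]
}}

```text
time_s: 2.87
position: [444.2, -84.9, 291.1]
tool_rot: [[-0.275, -0.002, -0.961], [0.961, 0.002, -0.275], [0.003, -1.0, 0.001]]
force: [-0.6, -0.5, -0.2]
gripper_width: 0.999
```

```bash
python3 go.py hp
```

```text
t=2.87 pos [444.2 -84.9 291.1] F [-0.6 -0.5 -0.2] w 0.999 rv [-0.001  0.003  0.003] tx,tz after turn [-5.   1.7] tip z 113.1 q [-0.09  0.3   0.2   2.13 -0.09  0.72  2.02]
```

Request:
{"op": "jog_arm", "data": {
  "series": [
    {"claw": 0, "tx": -5, "ty": 20, "tz": 1.7, "rx": 0, "ry": 0.003, "rz": 0.003},
    {"claw": 0, "tx": 0, "ty": 20, "tz": 0, "rx": 0, "ry": 0, "rz": 0},
    {"claw": 0, "tx": 0, "ty": 20, "tz": 0, "rx": 0, "ry": 0, "rz": 0},
    {"claw": 0, "tx": 0, "ty": 20, "tz": 0, "rx": 0, "ry": 0, "rz": 0},
    {"claw": 0, "tx": 0, "ty": 15, "tz": 0, "rx": 0, "ry": 0, "rz": 0},
    {"claw": 0, "tx": 0, "ty": 9, "tz": 0, "rx": 0, "ry": 0, "rz": 0},
    {"claw": 0, "tx": 0, "ty": 4, "tz": 0, "rx": 0, "ry": 0, "rz": 0},
    {"claw": 0, "tx": 0, "ty": 0, "tz": 0, "rx": 0, "ry": 0, "rz": 0},
    {"claw": 0, "tx": 0, "ty": 0, "tz": 0, "rx": 0, "ry": 0, "rz": 0}
  ]
}}

```text
time_s: 3.62
position: [444.2, -88.4, 184.0]
tool_rot: [[-0.276, 0.001, -0.961], [0.961, 0.0, -0.276], [0.0, -1.0, -0.001]]
force: [-0.2, 0.8, 0.5]
gripper_width: 1.001
```

```bash
python3 go.py hp
```

```text
t=3.62 pos [444.2 -88.4 184. ] F [-0.2  0.8  0.5] w 1.001 rv [0.001 0.004 0.   ] tx,tz after turn [-1.7  0.7] tip z 6.0 q [-0.03  0.5   0.14  2.21 -0.16  0.44  2.09]
```

Request:
{"op": "jog_arm", "data": {
  "series": [
    {"claw": 0, "tx": -1.7, "ty": 2, "tz": 0.7, "rx": 0, "ry": 0, "rz": 0},
    {"claw": 1, "tx": 0, "ty": 0, "tz": 0, "rx": 0, "ry": 0, "rz": 0},
    {"claw": 1, "tx": 0, "ty": 0, "tz": 0, "rx": 0, "ry": 0, "rz": 0},
    {"claw": 1, "tx": 0, "ty": 0, "tz": 0, "rx": 0, "ry": 0, "rz": 0},
    {"claw": 1, "tx": 0, "ty": 0, "tz": 0, "rx": 0, "ry": 0, "rz": 0},
    {"claw": 1, "tx": 0, "ty": 0, "tz": 0, "rx": 0, "ry": 0, "rz": 0},
    {"claw": 1, "tx": 0, "ty": 0, "tz": 0, "rx": 0, "ry": 0, "rz": 0},
    {"claw": 1, "tx": 0, "ty": 0, "tz": 0, "rx": 0, "ry": 0, "rz": 0},
    {"claw": 1, "tx": 0, "ty": 0, "tz": 0, "rx": 0, "ry": 0, "rz": 0},
    {"claw": 1, "tx": 0, "ty": 0, "tz": 0, "rx": 0, "ry": 0, "rz": 0},
    {"claw": 1, "tx": 0, "ty": 0, "tz": 0, "rx": 0, "ry": 0, "rz": 0},
    {"claw": 1, "tx": 0, "ty": 0, "tz": 0, "rx": 0, "ry": 0, "rz": 0}
  ]
}}

```text
time_s: 4.62
position: [443.7, -90.5, 181.5]
tool_rot: [[-0.276, -0.0, -0.961], [0.961, 0.0, -0.276], [0.0, -1.0, 0.0]]
force: [0.0, -0.4, 1.2]
gripper_width: 0.261
```

```bash
python3 go.py hp
```

```text
t=4.62 pos [443.7 -90.5 181.5] F [ 0.  -0.4  1.2] w 0.261 rv [-0.     0.003  0.   ] tx,tz after turn [ 0.2 -0.4] tip z 3.5 q [-0.02  0.5   0.14  2.21 -0.16  0.44  2.09]
```

Request:
{"op": "jog_arm", "data": {
  "series": [
    {"claw": 1, "tx": 0, "ty": -5, "tz": 0, "rx": 0, "ry": 0, "rz": 0},
    {"claw": 1, "tx": 0, "ty": -10, "tz": 0, "rx": 0, "ry": 0, "rz": 0},
    {"claw": 1, "tx": 0, "ty": -20, "tz": 0, "rx": 0, "ry": 0, "rz": 0},
    {"claw": 1, "tx": 0, "ty": -20, "tz": 0, "rx": 0, "ry": 0, "rz": 0},
    {"claw": 1, "tx": 0, "ty": -20, "tz": 0, "rx": 0, "ry": 0, "rz": 0},
    {"claw": 1, "tx": 0, "ty": -5, "tz": 0, "rx": 0, "ry": 0.03, "rz": 0},
    {"claw": 1, "tx": 0, "ty": 0, "tz": 0, "rx": 0, "ry": 0.07, "rz": 0},
    {"claw": 1, "tx": 0, "ty": 0, "tz": 0, "rx": 0, "ry": 0.08, "rz": 0},
    {"claw": 1, "tx": 0, "ty": 0, "tz": 0, "rx": 0, "ry": 0.08, "rz": 0},
    {"claw": 1, "tx": 0, "ty": 0, "tz": 0, "rx": 0, "ry": 0.08, "rz": 0},
    {"claw": 1, "tx": 0, "ty": 0, "tz": 0, "rx": 0, "ry": 0.08, "rz": 0},
    {"claw": 1, "tx": 0, "ty": 0, "tz": 0, "rx": 0, "ry": 0.05, "rz": 0},
    {"claw": 1, "tx": 0, "ty": 0, "tz": 0, "rx": 0, "ry": 0, "rz": 0},
    {"claw": 1, "tx": 0, "ty": 0, "tz": 0, "rx": 0, "ry": 0, "rz": 0}
  ]
}}

```text
time_s: 5.78
position: [443.5, -90.5, 261.6]
tool_rot: [[0.188, -0.0, -0.982], [0.982, -0.0, 0.188], [-0.0, -1.0, 0.0]]
force: [0.4, -0.2, -1.5]
gripper_width: 0.262
```

```bash
python3 go.py hd
```

```text
t=5.78 pos [443.5 -90.5 261.6] F [ 0.4 -0.2 -1.5] w 0.262 rv [-0.     0.006 -0.   ] tx,tz after turn [ 402.  -115.1] tip z 83.6 q [-0.17  0.36  0.32  2.16 -0.18  0.64  1.66]
```

Request:
{"op": "jog_arm", "data": {
  "series": [
    {"claw": 1, "tx": 10, "ty": 0, "tz": -3, "rx": 0, "ry": 0.006, "rz": 0},
    {"claw": 1, "tx": 20, "ty": 0, "tz": -6, "rx": 0, "ry": 0, "rz": 0},
    {"claw": 1, "tx": 26, "ty": 0, "tz": -7, "rx": 0, "ry": 0, "rz": 0},
    {"claw": 1, "tx": 26, "ty": 0, "tz": -7, "rx": 0, "ry": 0, "rz": 0},
    {"claw": 1, "tx": 26, "ty": 0, "tz": -8, "rx": 0, "ry": 0, "rz": 0},
    {"claw": 1, "tx": 26, "ty": 0, "tz": -8, "rx": 0, "ry": 0, "rz": 0},
    {"claw": 1, "tx": 26, "ty": 0, "tz": -8, "rx": 0, "ry": 0, "rz": 0},
    {"claw": 1, "tx": 26, "ty": 0, "tz": -8, "rx": 0, "ry": 0, "rz": 0},
    {"claw": 1, "tx": 26, "ty": 0, "tz": -8, "rx": 0, "ry": 0, "rz": 0},
    {"claw": 1, "tx": 26, "ty": 0, "tz": -8, "rx": 0, "ry": 0, "rz": 0},
    {"claw": 1, "tx": 26, "ty": 0, "tz": -8, "rx": 0, "ry": 0, "rz": 0},
    {"claw": 1, "tx": 26, "ty": 0, "tz": -8, "rx": 0, "ry": 0, "rz": 0},
    {"claw": 1, "tx": 26, "ty": 0, "tz": -8, "rx": 0, "ry": 0, "rz": 0},
    {"claw": 1, "tx": 26, "ty": 0, "tz": -7, "rx": 0, "ry": 0, "rz": 0},
    {"claw": 1, "tx": 26, "ty": 0, "tz": -6, "rx": 0, "ry": 0, "rz": 0},
    {"claw": 1, "tx": 20, "ty": 0, "tz": -4, "rx": 0, "ry": 0, "rz": 0},
    {"claw": 1, "tx": 14, "ty": 0, "tz": -3, "rx": 0, "ry": 0, "rz": 0},
    {"claw": 1, "tx": 0, "ty": 0, "tz": 0, "rx": 0, "ry": 0, "rz": 0},
    {"claw": 1, "tx": 0, "ty": 0, "tz": 0, "rx": 0, "ry": 0, "rz": 0}
  ]
}}

```text
time_s: 7.37
position: [634.8, 281.9, 260.9]
tool_rot: [[0.193, -0.001, -0.981], [0.981, -0.0, 0.193], [-0.001, -1.0, 0.001]]
force: [0.6, -0.1, -3.0]
gripper_width: 0.262
```

```bash
python3 go.py hd
python3 - <<'E'
from h import *
a=env.snapshot('top')[100:280,90:330,::-1];cv2.imwrite('pics/h1.png',cv2.resize(a,None,fx=3,fy=3))
E
```

```text
t=7.37 pos [634.8 281.9 260.9] F [ 0.6 -0.1 -3. ] w 0.262 rv [-0.001  0.002 -0.001] tx,tz after turn [-0.4  0.2] tip z 82.9 q [-0.68  0.69  0.3   1.55 -0.23  0.94  1.07]
```

View pics/h1.png

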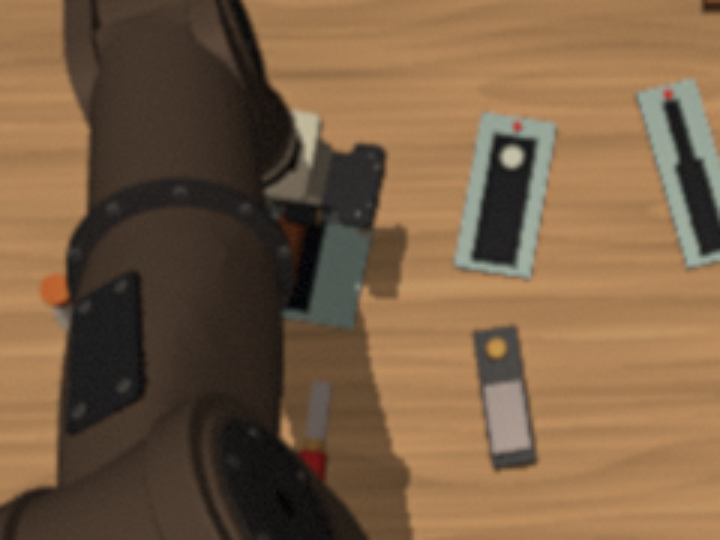

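Request:
{"op": "jog_arm", "data": {
  "series": [
    {"claw": 1, "tx": -0.4, "ty": 10, "tz": 0.2, "rx": 0, "ry": 0.002, "rz": 0},
    {"claw": 1, "tx": 0, "ty": 15, "tz": 0, "rx": 0, "ry": 0, "rz": 0},
    {"claw": 1, "tx": 0, "ty": 15, "tz": 0, "rx": 0, "ry": 0, "rz": 0},
    {"claw": 1, "tx": 0, "ty": 13, "tz": 0, "rx": 0, "ry": 0, "rz": 0},
    {"claw": 1, "tx": 0, "ty": 8, "tz": 0, "rx": 0, "ry": 0, "rz": 0},
    {"claw": 1, "tx": 0, "ty": 4, "tz": 0, "rx": 0, "ry": 0, "rz": 0},
    {"claw": 1, "tx": 0, "ty": 2, "tz": 0, "rx": 0, "ry": 0, "rz": 0},
    {"claw": 1, "tx": 0, "ty": 0, "tz": 0, "rx": 0, "ry": 0, "rz": 0},
    {"claw": 1, "tx": 0, "ty": 0, "tz": 0, "rx": 0, "ry": 0, "rz": 0},
    {"claw": 1, "tx": 0, "ty": 0, "tz": 0, "rx": 0, "ry": 0, "rz": 0}
  ]
}}

```text
time_s: 8.25
position: [635.1, 280.9, 195.4]
tool_rot: [[0.197, 0.001, -0.98], [0.98, 0.001, 0.197], [0.001, -1.0, -0.001]]
force: [-0.1, 1.1, -2.2]
gripper_width: 0.26
```

```bash
python3 go.py hd
```

```text
t=8.25 pos [635.1 280.9 195.4] F [-0.1  1.1 -2.2] w 0.26 rv [ 0.001 -0.003  0.001] tx,tz after turn [0.4 0.7] tip z 17.4 q [-0.66  0.76  0.27  1.59 -0.26  0.82  1.09]
```

Request:
{"op": "jog_arm", "data": {
  "series": [
    {"claw": 1, "tx": 0.4, "ty": 3, "tz": 0.7, "rx": 0, "ry": -0.002, "rz": 0},
    {"claw": 1, "tx": 0, "ty": 1.5, "tz": 0, "rx": 0, "ry": 0, "rz": 0},
    {"claw": 1, "tx": 0, "ty": 1, "tz": 0, "rx": 0, "ry": 0, "rz": 0},
    {"claw": 1, "tx": 0, "ty": 0, "tz": 0, "rx": 0, "ry": 0, "rz": 0},
    {"claw": 1, "tx": 0, "ty": 0, "tz": 0, "rx": 0, "ry": 0, "rz": 0},
    {"claw": 1, "tx": 0, "ty": 0, "tz": 0, "rx": 0, "ry": 0, "rz": 0}
  ]
}}

```text
time_s: 8.75
position: [634.1, 281.6, 189.6]
tool_rot: [[0.195, 0.0, -0.981], [0.981, 0.001, 0.195], [0.001, -1.0, 0.0]]
force: [-3.2, -0.6, 5.6]
gripper_width: 0.257
```

```bash
python3 go.py hd
```

```text
t=8.75 pos [634.1 281.6 189.6] F [-3.2 -0.6  5.6] w 0.257 rv [-0.    -0.001  0.001] tx,tz after turn [ 0.  -0.4] tip z 11.6 q [-0.66  0.77  0.27  1.59 -0.26  0.81  1.09]
```

Request:
{"op": "jog_arm", "data": {
  "series": [
    {"claw": 0.5, "tx": 0, "ty": 0, "tz": 0, "rx": 0, "ry": 0, "rz": 0},
    {"claw": 0.5, "tx": 0, "ty": 0, "tz": 0, "rx": 0, "ry": 0, "rz": 0},
    {"claw": 0.3, "tx": 0, "ty": 0, "tz": 0, "rx": 0, "ry": 0, "rz": 0},
    {"claw": 0, "tx": 0, "ty": 0, "tz": 0, "rx": 0, "ry": 0, "rz": 0},
    {"claw": 0, "tx": 0, "ty": 0, "tz": 0, "rx": 0, "ry": 0, "rz": 0},
    {"claw": 0, "tx": 0, "ty": 0, "tz": 0, "rx": 0, "ry": 0, "rz": 0},
    {"claw": 0, "tx": 0, "ty": -5, "tz": 0, "rx": 0, "ry": 0, "rz": 0},
    {"claw": 0, "tx": 0, "ty": -15, "tz": 0, "rx": 0, "ry": 0, "rz": 0},
    {"claw": 0, "tx": 0, "ty": -20, "tz": 0, "rx": 0, "ry": 0, "rz": 0},
    {"claw": 0, "tx": 0, "ty": -20, "tz": 0, "rx": 0, "ry": 0, "rz": 0},
    {"claw": 0, "tx": 0, "ty": -20, "tz": 0, "rx": 0, "ry": 0, "rz": 0},
    {"claw": 0, "tx": 0, "ty": 0, "tz": 0, "rx": 0, "ry": 0, "rz": 0}
  ]
}}

```text
time_s: 9.75
position: [635.6, 281.6, 273.9]
tool_rot: [[0.196, 0.006, -0.981], [0.981, 0.003, 0.196], [0.004, -1.0, -0.005]]
force: [0.4, 0.6, 1.1]
gripper_width: 0.994
```

```bash
python3 go.py cp
```

```text
t=9.75 pos [635.6 281.6 273.9] F [0.4 0.6 1.1] w 0.994 rv [ 0.006 -0.075  0.004] tx,tz after turn [-29.  242.1] tip z 95.9 q [-0.68  0.67  0.3   1.54 -0.23  0.95  1.07]
```

Request:
{"op": "jog_arm", "data": {
  "series": [
    {"claw": 0, "tx": -2, "ty": 0, "tz": 20, "rx": 0.006, "ry": -0.075, "rz": 0.004},
    {"claw": 0, "tx": -3, "ty": 0, "tz": 25, "rx": 0, "ry": 0, "rz": 0},
    {"claw": 0, "tx": -3, "ty": 5, "tz": 25, "rx": 0, "ry": 0, "rz": 0},
    {"claw": 0, "tx": -3, "ty": 5, "tz": 25, "rx": 0, "ry": 0, "rz": 0},
    {"claw": 0, "tx": -3, "ty": 5, "tz": 25, "rx": 0, "ry": 0, "rz": 0},
    {"claw": 0, "tx": -3, "ty": 5, "tz": 25, "rx": 0, "ry": 0, "rz": 0},
    {"claw": 0, "tx": -3, "ty": 5, "tz": 25, "rx": 0, "ry": 0, "rz": 0},
    {"claw": 0, "tx": -3, "ty": 5, "tz": 25, "rx": 0, "ry": 0, "rz": 0},
    {"claw": 0, "tx": -3, "ty": 5, "tz": 25, "rx": 0, "ry": 0, "rz": 0},
    {"claw": 0, "tx": -3, "ty": 5, "tz": 22, "rx": 0, "ry": 0, "rz": 0},
    {"claw": 0, "tx": 0, "ty": 0, "tz": 0, "rx": 0, "ry": 0, "rz": 0},
    {"claw": 0, "tx": 0, "ty": 0, "tz": 0, "rx": 0, "ry": 0, "rz": 0}
  ]
}}

```text
time_s: 10.75
position: [389.3, 283.5, 230.5]
tool_rot: [[0.12, -0.007, -0.993], [0.993, -0.003, 0.12], [-0.004, -1.0, 0.007]]
force: [1.0, -0.4, 0.0]
gripper_width: 0.995
```

```bash
python3 go.py cp
python3 - <<'E'
from h import *
im=env.snapshot('side');b,hsv=big(im);m=masks(hsv)
a=env.snapshot('side')[120:220,200:370,::-1]
cv2.imwrite('pics/h2.png',cv2.resize(a,None,fx=4.5,fy=4.5,interpolation=cv2.INTER_CUBIC))
E
```

```text
t=10.75 pos [389.3 283.5 230.5] F [ 1.  -0.4  0. ] w 0.995 rv [-0.007  0.002 -0.004] tx,tz after turn [-0.8 -2.6] tip z 52.5 q [-0.94  0.45  0.26  2.12 -0.2   0.61  0.92]
```

View pics/h2.png

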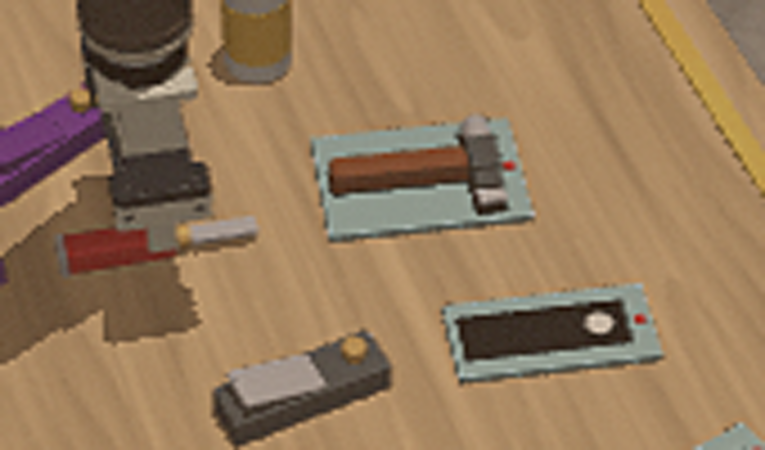

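Hammer lies on its pad (crop (415,165)) with the head towards the red screw and no black outline showing. Now the chisel.

Request:
{"op": "jog_arm", "data": {
  "series": [
    {"claw": 0, "tx": -0.8, "ty": 10, "tz": -2.6, "rx": -0.007, "ry": 0.002, "rz": -0.004},
    {"claw": 0, "tx": 0, "ty": 15, "tz": 0, "rx": 0, "ry": 0, "rz": 0},
    {"claw": 0, "tx": 0, "ty": 12, "tz": 0, "rx": 0, "ry": 0, "rz": 0},
    {"claw": 0, "tx": 0, "ty": 7, "tz": 0, "rx": 0, "ry": 0, "rz": 0},
    {"claw": 0, "tx": 0, "ty": 2, "tz": 0, "rx": 0, "ry": 0, "rz": 0},
    {"claw": 0, "tx": 0, "ty": 0, "tz": 0, "rx": 0, "ry": 0, "rz": 0},
    {"claw": 0, "tx": 0, "ty": 0, "tz": 0, "rx": 0, "ry": 0, "rz": 0},
    {"claw": 0, "tx": 0, "ty": 0, "tz": 0, "rx": 0, "ry": 0, "rz": 0}
  ]
}}

```text
time_s: 11.52
position: [393.2, 282.4, 185.1]
tool_rot: [[0.124, 0.002, -0.992], [0.992, 0.001, 0.124], [0.001, -1.0, -0.002]]
force: [0.3, -0.4, -0.3]
gripper_width: 1.001
```

```bash
python3 go.py cp
```

```text
t=11.52 pos [393.2 282.4 185.1] F [ 0.3 -0.4 -0.3] w 1.001 rv [ 0.002 -0.002  0.001] tx,tz after turn [-0.2  1.4] tip z 7.1 q [-0.9   0.53  0.22  2.14 -0.24  0.49  0.95]
```

Request:
{"op": "jog_arm", "data": {
  "series": [
    {"claw": 0, "tx": -0.2, "ty": 2.5, "tz": 1.4, "rx": 0.002, "ry": -0.002, "rz": 0.001},
    {"claw": 1, "tx": 0, "ty": 0, "tz": 0, "rx": 0, "ry": 0, "rz": 0},
    {"claw": 1, "tx": 0, "ty": 0, "tz": 0, "rx": 0, "ry": 0, "rz": 0},
    {"claw": 1, "tx": 0, "ty": 0, "tz": 0, "rx": 0, "ry": 0, "rz": 0},
    {"claw": 1, "tx": 0, "ty": 0, "tz": 0, "rx": 0, "ry": 0, "rz": 0},
    {"claw": 1, "tx": 0, "ty": 0, "tz": 0, "rx": 0, "ry": 0, "rz": 0},
    {"claw": 1, "tx": 0, "ty": 0, "tz": 0, "rx": 0, "ry": 0, "rz": 0},
    {"claw": 1, "tx": 0, "ty": 0, "tz": 0, "rx": 0, "ry": 0, "rz": 0},
    {"claw": 1, "tx": 0, "ty": 0, "tz": 0, "rx": 0, "ry": 0, "rz": 0},
    {"claw": 1, "tx": 0, "ty": 0, "tz": 0, "rx": 0, "ry": 0, "rz": 0},
    {"claw": 1, "tx": 0, "ty": 0, "tz": 0, "rx": 0, "ry": 0, "rz": 0},
    {"claw": 1, "tx": 0, "ty": 0, "tz": 0, "rx": 0, "ry": 0, "rz": 0}
  ]
}}

```text
time_s: 12.52
position: [391.4, 282.2, 182.0]
tool_rot: [[0.122, -0.001, -0.993], [0.993, -0.001, 0.122], [-0.001, -1.0, 0.001]]
force: [-0.0, -0.1, 0.8]
gripper_width: 0.282
```

```bash
python3 go.py cp;python3 go.py cd
```

```text
t=12.52 pos [391.4 282.2 182. ] F [-0.  -0.1  0.8] w 0.282 rv [-0.001  0.    -0.001] tx,tz after turn [ 0.2 -0.4] tip z 4.0 q [-0.9   0.54  0.22  2.14 -0.24  0.48  0.95]
t=12.52 pos [391.4 282.2 182. ] F [-0.  -0.1  0.8] w 0.282 rv [-0.001 -0.361 -0.   ] tx,tz after turn [-440.2 -183.7] tip z 4.0 q [-0.9   0.54  0.22  2.14 -0.24  0.48  0.95]
```

Request:
{"op": "jog_arm", "data": {
  "series": [
    {"claw": 1, "tx": 0, "ty": -5, "tz": 0, "rx": 0, "ry": 0, "rz": 0},
    {"claw": 1, "tx": 0, "ty": -10, "tz": 0, "rx": 0, "ry": 0, "rz": 0},
    {"claw": 1, "tx": 0, "ty": -20, "tz": 0, "rx": 0, "ry": 0, "rz": 0},
    {"claw": 1, "tx": 0, "ty": -20, "tz": 0, "rx": 0, "ry": 0, "rz": 0},
    {"claw": 1, "tx": 0, "ty": -20, "tz": 0, "rx": 0, "ry": 0, "rz": 0},
    {"claw": 1, "tx": 0, "ty": -10, "tz": 0, "rx": 0, "ry": -0.03, "rz": 0},
    {"claw": 1, "tx": 0, "ty": -5, "tz": 0, "rx": 0, "ry": -0.07, "rz": 0},
    {"claw": 1, "tx": 0, "ty": 0, "tz": 0, "rx": 0, "ry": -0.08, "rz": 0},
    {"claw": 1, "tx": 0, "ty": 0, "tz": 0, "rx": 0, "ry": -0.08, "rz": 0},
    {"claw": 1, "tx": 0, "ty": 0, "tz": 0, "rx": 0, "ry": -0.07, "rz": 0},
    {"claw": 1, "tx": 0, "ty": 0, "tz": 0, "rx": 0, "ry": -0.03, "rz": 0},
    {"claw": 1, "tx": 0, "ty": 0, "tz": 0, "rx": 0, "ry": 0, "rz": 0},
    {"claw": 1, "tx": 0, "ty": 0, "tz": 0, "rx": 0, "ry": 0, "rz": 0}
  ]
}}

```text
time_s: 13.6
position: [391.4, 282.1, 272.1]
tool_rot: [[-0.235, -0.001, -0.972], [0.972, -0.001, -0.235], [-0.0, -1.0, 0.001]]
force: [1.1, 0.0, -2.1]
gripper_width: 0.28
```

```bash
python3 go.py cd
```

```text
t=13.60 pos [391.4 282.1 272.1] F [ 1.1  0.  -2.1] w 0.28 rv [-0.001 -0.001 -0.   ] tx,tz after turn [-440.  -183.7] tip z 94.1 q [-0.89  0.37  0.2   2.08 -0.11  0.7   1.19]
```

Request:
{"op": "jog_arm", "data": {
  "series": [
    {"claw": 1, "tx": -10, "ty": 0, "tz": -4, "rx": 0, "ry": 0, "rz": 0},
    {"claw": 1, "tx": -20, "ty": 0, "tz": -8, "rx": 0, "ry": 0, "rz": 0},
    {"claw": 1, "tx": -26, "ty": 0, "tz": -11, "rx": 0, "ry": 0, "rz": 0},
    {"claw": 1, "tx": -28, "ty": 0, "tz": -12, "rx": 0, "ry": 0, "rz": 0},
    {"claw": 1, "tx": -28, "ty": 0, "tz": -12, "rx": 0, "ry": 0, "rz": 0},
    {"claw": 1, "tx": -28, "ty": 0, "tz": -12, "rx": 0, "ry": 0, "rz": 0},
    {"claw": 1, "tx": -28, "ty": 0, "tz": -12, "rx": 0, "ry": 0, "rz": 0},
    {"claw": 1, "tx": -28, "ty": 0, "tz": -12, "rx": 0, "ry": 0, "rz": 0},
    {"claw": 1, "tx": -28, "ty": 0, "tz": -12, "rx": 0, "ry": 0, "rz": 0},
    {"claw": 1, "tx": -28, "ty": 0, "tz": -12, "rx": 0, "ry": 0, "rz": 0},
    {"claw": 1, "tx": -28, "ty": 0, "tz": -12, "rx": 0, "ry": 0, "rz": 0},
    {"claw": 1, "tx": -28, "ty": 0, "tz": -12, "rx": 0, "ry": 0, "rz": 0},
    {"claw": 1, "tx": -28, "ty": 0, "tz": -12, "rx": 0, "ry": 0, "rz": 0},
    {"claw": 1, "tx": -28, "ty": 0, "tz": -12, "rx": 0, "ry": 0, "rz": 0},
    {"claw": 1, "tx": -26, "ty": 0, "tz": -10, "rx": 0, "ry": 0, "rz": 0},
    {"claw": 1, "tx": -26, "ty": 0, "tz": -10, "rx": 0, "ry": 0, "rz": 0},
    {"claw": 1, "tx": -16, "ty": 0, "tz": -6, "rx": 0, "ry": 0, "rz": 0},
    {"claw": 1, "tx": -8, "ty": 0, "tz": -3, "rx": 0, "ry": 0, "rz": 0},
    {"claw": 1, "tx": 0, "ty": 0, "tz": 0, "rx": 0, "ry": 0, "rz": 0},
    {"claw": 1, "tx": 0, "ty": 0, "tz": 0, "rx": 0, "ry": 0, "rz": 0}
  ]
}}

```text
time_s: 15.27
position: [673.6, -101.7, 271.5]
tool_rot: [[-0.235, -0.002, -0.972], [0.972, -0.0, -0.235], [0.0, -1.0, 0.002]]
force: [-0.5, 1.2, -1.9]
gripper_width: 0.284
```

```bash
python3 go.py cd
```

```text
t=15.27 pos [ 673.6 -101.7  271.5] F [-0.5  1.2 -1.9] w 0.284 rv [-0.002 -0.001  0.   ] tx,tz after turn [-0.3 -0.5] tip z 93.5 q [-0.08  0.65  0.24  1.58 -0.18  0.94  2.03]
```

Down 81.5 to z=190.0.

Request:
{"op": "jog_arm", "data": {
  "series": [
    {"claw": 1, "tx": -0.3, "ty": 10, "tz": -0.5, "rx": -0.002, "ry": 0, "rz": 0},
    {"claw": 1, "tx": 0, "ty": 15, "tz": 0, "rx": 0, "ry": 0, "rz": 0},
    {"claw": 1, "tx": 0, "ty": 15, "tz": 0, "rx": 0, "ry": 0, "rz": 0},
    {"claw": 1, "tx": 0, "ty": 15, "tz": 0, "rx": 0, "ry": 0, "rz": 0},
    {"claw": 1, "tx": 0, "ty": 12, "tz": 0, "rx": 0, "ry": 0, "rz": 0},
    {"claw": 1, "tx": 0, "ty": 6, "tz": 0, "rx": 0, "ry": 0, "rz": 0},
    {"claw": 1, "tx": 0, "ty": 3, "tz": 0, "rx": 0, "ry": 0, "rz": 0},
    {"claw": 1, "tx": 0, "ty": 1, "tz": 0, "rx": 0, "ry": 0, "rz": 0},
    {"claw": 1, "tx": 0, "ty": 0, "tz": 0, "rx": 0, "ry": 0, "rz": 0},
    {"claw": 1, "tx": 0, "ty": 0, "tz": 0, "rx": 0, "ry": 0, "rz": 0}
  ]
}}

```text
time_s: 16.1
position: [674.9, -102.2, 195.6]
tool_rot: [[-0.236, 0.002, -0.972], [0.972, -0.0, -0.236], [-0.001, -1.0, -0.002]]
force: [0.2, 0.5, -1.2]
gripper_width: 0.278
```

```bash
python3 go.py cd
```

```text
t=16.10 pos [ 674.9 -102.2  195.6] F [ 0.2  0.5 -1.2] w 0.278 rv [ 0.002 -0.001 -0.001] tx,tz after turn [0.5 0.8] tip z 17.6 q [-0.06  0.74  0.21  1.62 -0.2   0.8   2.05]
```

Request:
{"op": "jog_arm", "data": {
  "series": [
    {"claw": 1, "tx": 0.5, "ty": 3, "tz": 0.6, "rx": 0.002, "ry": 0, "rz": -0.001},
    {"claw": 1, "tx": 0, "ty": 1.5, "tz": 0, "rx": 0, "ry": 0, "rz": 0},
    {"claw": 1, "tx": 0, "ty": 0.8, "tz": 0, "rx": 0, "ry": 0, "rz": 0},
    {"claw": 1, "tx": 0, "ty": 0, "tz": 0, "rx": 0, "ry": 0, "rz": 0},
    {"claw": 1, "tx": 0, "ty": 0, "tz": 0, "rx": 0, "ry": 0, "rz": 0},
    {"claw": 1, "tx": 0, "ty": 0, "tz": 0, "rx": 0, "ry": 0, "rz": 0}
  ]
}}

```text
time_s: 16.6
position: [673.9, -101.7, 190.1]
tool_rot: [[-0.236, -0.001, -0.972], [0.972, 0.001, -0.236], [0.001, -1.0, 0.001]]
force: [-3.2, 0.5, 6.3]
gripper_width: 0.278
```

```bash
python3 go.py cd
```

```text
t=16.60 pos [ 673.9 -101.7  190.1] F [-3.2  0.5  6.3] w 0.278 rv [-0.001 -0.001  0.001] tx,tz after turn [-0.2 -0.1] tip z 12.1 q [-0.06  0.75  0.21  1.63 -0.2   0.79  2.05]
```

Contact at 190.1 as expected. Release and lift.

Request:
{"op": "jog_arm", "data": {
  "series": [
    {"claw": 0.5, "tx": 0, "ty": 0, "tz": 0, "rx": 0, "ry": 0, "rz": 0},
    {"claw": 0.5, "tx": 0, "ty": 0, "tz": 0, "rx": 0, "ry": 0, "rz": 0},
    {"claw": 0.3, "tx": 0, "ty": 0, "tz": 0, "rx": 0, "ry": 0, "rz": 0},
    {"claw": 0, "tx": 0, "ty": 0, "tz": 0, "rx": 0, "ry": 0, "rz": 0},
    {"claw": 0, "tx": 0, "ty": 0, "tz": 0, "rx": 0, "ry": 0, "rz": 0},
    {"claw": 0, "tx": 0, "ty": 0, "tz": 0, "rx": 0, "ry": 0, "rz": 0},
    {"claw": 0, "tx": 0, "ty": -5, "tz": 0, "rx": 0, "ry": 0, "rz": 0},
    {"claw": 0, "tx": 0, "ty": -15, "tz": 0, "rx": 0, "ry": 0, "rz": 0},
    {"claw": 0, "tx": 0, "ty": -20, "tz": 0, "rx": 0, "ry": 0, "rz": 0},
    {"claw": 0, "tx": 0, "ty": -20, "tz": 0, "rx": 0, "ry": 0, "rz": 0},
    {"claw": 0, "tx": 0, "ty": -20, "tz": 0, "rx": 0, "ry": 0, "rz": 0},
    {"claw": 0, "tx": 0, "ty": 0, "tz": 0, "rx": 0, "ry": 0, "rz": 0}
  ]
}}

```text
time_s: 17.6
position: [675.4, -102.2, 274.3]
tool_rot: [[-0.236, 0.005, -0.972], [0.972, -0.0, -0.236], [-0.001, -1.0, -0.005]]
force: [1.1, -0.8, -0.2]
gripper_width: 0.993
```

```bash
python3 go.py pp
```

```text
t=17.60 pos [ 675.4 -102.2  274.3] F [ 1.1 -0.8 -0.2] w 0.993 rv [ 0.005  0.114 -0.001] tx,tz after turn [220.7 196.6] tip z 96.3 q [-0.08  0.65  0.24  1.57 -0.18  0.94  2.03]
```

Request:
{"op": "jog_arm", "data": {
  "series": [
    {"claw": 0, "tx": 0, "ty": 0, "tz": 0, "rx": 0.005, "ry": 0.057, "rz": -0.001},
    {"claw": 0, "tx": 0, "ty": 0, "tz": 0, "rx": 0, "ry": 0.057, "rz": 0},
    {"claw": 0, "tx": 10, "ty": 0, "tz": 9, "rx": 0, "ry": 0, "rz": 0},
    {"claw": 0, "tx": 20, "ty": 0, "tz": 18, "rx": 0, "ry": 0, "rz": 0},
    {"claw": 0, "tx": 20, "ty": 0, "tz": 18, "rx": 0, "ry": 0, "rz": 0},
    {"claw": 0, "tx": 20, "ty": 0, "tz": 18, "rx": 0, "ry": 0, "rz": 0},
    {"claw": 0, "tx": 20, "ty": 0, "tz": 18, "rx": 0, "ry": 0, "rz": 0},
    {"claw": 0, "tx": 20, "ty": 0, "tz": 18, "rx": 0, "ry": 0, "rz": 0},
    {"claw": 0, "tx": 20, "ty": 0, "tz": 18, "rx": 0, "ry": 0, "rz": 0},
    {"claw": 0, "tx": 20, "ty": 4, "tz": 18, "rx": 0, "ry": 0, "rz": 0},
    {"claw": 0, "tx": 20, "ty": 5, "tz": 18, "rx": 0, "ry": 0, "rz": 0},
    {"claw": 0, "tx": 20, "ty": 5, "tz": 18, "rx": 0, "ry": 0, "rz": 0},
    {"claw": 0, "tx": 20, "ty": 5, "tz": 16, "rx": 0, "ry": 0, "rz": 0},
    {"claw": 0, "tx": 11, "ty": 5, "tz": 10, "rx": 0, "ry": 0, "rz": 0},
    {"claw": 0, "tx": 0, "ty": 0, "tz": 0, "rx": 0, "ry": 0, "rz": 0},
    {"claw": 0, "tx": 0, "ty": 0, "tz": 0, "rx": 0, "ry": 0, "rz": 0}
  ]
}}

```text
time_s: 18.93
position: [450.8, 93.5, 247.2]
tool_rot: [[-0.125, -0.007, -0.992], [0.992, 0.0, -0.125], [0.001, -1.0, 0.007]]
force: [0.8, -1.4, 0.0]
gripper_width: 1.004
```

```bash
python3 go.py pp
```

```text
t=18.93 pos [450.8  93.5 247.2] F [ 0.8 -1.4  0. ] w 1.004 rv [-0.007  0.002  0.001] tx,tz after turn [-1.3 -2.1] tip z 69.2 q [-0.51  0.39  0.25  2.15 -0.16  0.62  1.55]
```

Request:
{"op": "jog_arm", "data": {
  "series": [
    {"claw": 0, "tx": -1.3, "ty": 10, "tz": -2.1, "rx": -0.007, "ry": 0.002, "rz": 0.001},
    {"claw": 0, "tx": 0, "ty": 15, "tz": 0, "rx": 0, "ry": 0, "rz": 0},
    {"claw": 0, "tx": 0, "ty": 15, "tz": 0, "rx": 0, "ry": 0, "rz": 0},
    {"claw": 0, "tx": 0, "ty": 14, "tz": 0, "rx": 0, "ry": 0, "rz": 0},
    {"claw": 0, "tx": 0, "ty": 6, "tz": 0, "rx": 0, "ry": 0, "rz": 0},
    {"claw": 0, "tx": 0, "ty": 2, "tz": 0, "rx": 0, "ry": 0, "rz": 0},
    {"claw": 0, "tx": 0, "ty": 0, "tz": 0, "rx": 0, "ry": 0, "rz": 0},
    {"claw": 0, "tx": 0, "ty": 0, "tz": 0, "rx": 0, "ry": 0, "rz": 0},
    {"claw": 0, "tx": 0, "ty": 0, "tz": 0, "rx": 0, "ry": 0, "rz": 0}
  ]
}}

```text
time_s: 19.68
position: [453.7, 92.0, 185.8]
tool_rot: [[-0.122, 0.002, -0.993], [0.993, 0.001, -0.122], [0.0, -1.0, -0.002]]
force: [0.6, 0.2, 0.0]
gripper_width: 1.003
```

```bash
python3 go.py pp
```

```text
t=19.68 pos [453.7  92.  185.8] F [0.6 0.2 0. ] w 1.003 rv [ 0.002 -0.002  0.   ] tx,tz after turn [0.6 0.7] tip z 7.8 q [-0.47  0.51  0.2   2.19 -0.22  0.46  1.59]
```

Request:
{"op": "jog_arm", "data": {
  "series": [
    {"claw": 0, "tx": 0.6, "ty": 2.5, "tz": 0.7, "rx": 0.002, "ry": -0.002, "rz": 0},
    {"claw": 1, "tx": 0, "ty": 0, "tz": 0, "rx": 0, "ry": 0, "rz": 0},
    {"claw": 1, "tx": 0, "ty": 0, "tz": 0, "rx": 0, "ry": 0, "rz": 0},
    {"claw": 1, "tx": 0, "ty": 0, "tz": 0, "rx": 0, "ry": 0, "rz": 0},
    {"claw": 1, "tx": 0, "ty": 0, "tz": 0, "rx": 0, "ry": 0, "rz": 0},
    {"claw": 1, "tx": 0, "ty": 0, "tz": 0, "rx": 0, "ry": 0, "rz": 0},
    {"claw": 1, "tx": 0, "ty": 0, "tz": 0, "rx": 0, "ry": 0, "rz": 0},
    {"claw": 1, "tx": 0, "ty": 0, "tz": 0, "rx": 0, "ry": 0, "rz": 0},
    {"claw": 1, "tx": 0, "ty": 0, "tz": 0, "rx": 0, "ry": 0, "rz": 0},
    {"claw": 1, "tx": 0, "ty": 0, "tz": 0, "rx": 0, "ry": 0, "rz": 0},
    {"claw": 1, "tx": 0, "ty": 0, "tz": 0, "rx": 0, "ry": 0, "rz": 0}
  ]
}}

```text
time_s: 20.6
position: [452.5, 92.8, 182.6]
tool_rot: [[-0.124, -0.001, -0.992], [0.992, 0.0, -0.124], [0.0, -1.0, 0.001]]
force: [0.1, 0.5, -0.3]
gripper_width: 0.473
```

```bash
python3 go.py pp;python3 go.py pd
```

```text
t=20.60 pos [452.5  92.8 182.6] F [ 0.1  0.5 -0.3] w 0.473 rv [-0.001  0.     0.   ] tx,tz after turn [-0.3 -0.5] tip z 4.6 q [-0.46  0.51  0.19  2.19 -0.22  0.46  1.6 ]
t=20.60 pos [452.5  92.8 182.6] F [ 0.1  0.5 -0.3] w 0.473 rv [-0.001  0.316  0.   ] tx,tz after turn [  34.8 -199.6] tip z 4.6 q [-0.46  0.51  0.19  2.19 -0.22  0.46  1.6 ]
```

Width 43.5 mm matches the plane. Lift 60 and turn +0.316.

Request:
{"op": "jog_arm", "data": {
  "series": [
    {"claw": 1, "tx": 0, "ty": -5, "tz": 0, "rx": 0, "ry": 0, "rz": 0},
    {"claw": 1, "tx": 0, "ty": -10, "tz": 0, "rx": 0, "ry": 0, "rz": 0},
    {"claw": 1, "tx": 0, "ty": -15, "tz": 0, "rx": 0, "ry": 0, "rz": 0},
    {"claw": 1, "tx": 0, "ty": -15, "tz": 0, "rx": 0, "ry": 0, "rz": 0},
    {"claw": 1, "tx": 0, "ty": -10, "tz": 0, "rx": 0, "ry": 0.03, "rz": 0},
    {"claw": 1, "tx": 0, "ty": -5, "tz": 0, "rx": 0, "ry": 0.07, "rz": 0},
    {"claw": 1, "tx": 0, "ty": 0, "tz": 0, "rx": 0, "ry": 0.07, "rz": 0},
    {"claw": 1, "tx": 0, "ty": 0, "tz": 0, "rx": 0, "ry": 0.07, "rz": 0},
    {"claw": 1, "tx": 0, "ty": 0, "tz": 0, "rx": 0, "ry": 0.05, "rz": 0},
    {"claw": 1, "tx": 0, "ty": 0, "tz": 0, "rx": 0, "ry": 0.026, "rz": 0},
    {"claw": 1, "tx": 0, "ty": 0, "tz": 0, "rx": 0, "ry": 0, "rz": 0},
    {"claw": 1, "tx": 0, "ty": 0, "tz": 0, "rx": 0, "ry": 0, "rz": 0}
  ]
}}

```text
time_s: 21.6
position: [452.4, 92.6, 242.8]
tool_rot: [[0.189, -0.002, -0.982], [0.982, -0.0, 0.189], [-0.0, -1.0, 0.002]]
force: [-0.9, -0.1, -5.4]
gripper_width: 0.477
```

```bash
python3 go.py pd
```

```text
t=21.60 pos [452.4  92.6 242.8] F [-0.9 -0.1 -5.4] w 0.477 rv [-0.002  0.002 -0.   ] tx,tz after turn [  34.9 -199.6] tip z 64.8 q [-0.58  0.41  0.34  2.16 -0.23  0.61  1.3 ]
```

Request:
{"op": "jog_arm", "data": {
  "series": [
    {"claw": 1, "tx": 2, "ty": 0, "tz": -10, "rx": -0.002, "ry": 0.002, "rz": 0},
    {"claw": 1, "tx": 3, "ty": 0, "tz": -18, "rx": 0, "ry": 0, "rz": 0},
    {"claw": 1, "tx": 4, "ty": 0, "tz": -22, "rx": 0, "ry": 0, "rz": 0},
    {"claw": 1, "tx": 4, "ty": 0, "tz": -22, "rx": 0, "ry": 0, "rz": 0},
    {"claw": 1, "tx": 4, "ty": 0, "tz": -22, "rx": 0, "ry": 0, "rz": 0},
    {"claw": 1, "tx": 4, "ty": 0, "tz": -22, "rx": 0, "ry": 0, "rz": 0},
    {"claw": 1, "tx": 4, "ty": 0, "tz": -22, "rx": 0, "ry": 0, "rz": 0},
    {"claw": 1, "tx": 4, "ty": 0, "tz": -22, "rx": 0, "ry": 0, "rz": 0},
    {"claw": 1, "tx": 3, "ty": 0, "tz": -20, "rx": 0, "ry": 0, "rz": 0},
    {"claw": 1, "tx": 2, "ty": 0, "tz": -12, "rx": 0, "ry": 0, "rz": 0},
    {"claw": 1, "tx": 1, "ty": 0, "tz": -7, "rx": 0, "ry": 0, "rz": 0},
    {"claw": 1, "tx": 0, "ty": 10, "tz": 0, "rx": 0, "ry": 0, "rz": 0},
    {"claw": 1, "tx": 0, "ty": 15, "tz": 0, "rx": 0, "ry": 0, "rz": 0},
    {"claw": 1, "tx": 0, "ty": 12, "tz": 0, "rx": 0, "ry": 0, "rz": 0},
    {"claw": 1, "tx": 0, "ty": 5, "tz": 0, "rx": 0, "ry": 0, "rz": 0},
    {"claw": 1, "tx": 0, "ty": 2, "tz": 0, "rx": 0, "ry": 0, "rz": 0},
    {"claw": 1, "tx": 0, "ty": 0, "tz": 0, "rx": 0, "ry": 0, "rz": 0},
    {"claw": 1, "tx": 0, "ty": 0, "tz": 0, "rx": 0, "ry": 0, "rz": 0},
    {"claw": 1, "tx": 0, "ty": 0, "tz": 0, "rx": 0, "ry": 0, "rz": 0}
  ]
}}

```text
time_s: 23.18
position: [654.9, 88.6, 199.4]
tool_rot: [[0.193, 0.002, -0.981], [0.981, -0.0, 0.193], [0.0, -1.0, -0.002]]
force: [0.0, -0.2, -5.0]
gripper_width: 0.477
```

```bash
python3 go.py pd
```

```text
t=23.18 pos [654.9  88.6 199.4] F [ 0.  -0.2 -5. ] w 0.477 rv [ 0.002 -0.002  0.   ] tx,tz after turn [ 0.2 -0.1] tip z 21.4 q [-0.41  0.72  0.31  1.69 -0.29  0.78  1.41]
```

Request:
{"op": "jog_arm", "data": {
  "series": [
    {"claw": 1, "tx": 0.2, "ty": 4, "tz": -0.1, "rx": 0.002, "ry": -0.002, "rz": 0},
    {"claw": 1, "tx": 0, "ty": 2.5, "tz": 0, "rx": 0, "ry": 0, "rz": 0},
    {"claw": 1, "tx": 0, "ty": 1.2, "tz": 0, "rx": 0, "ry": 0, "rz": 0},
    {"claw": 1, "tx": 0, "ty": 0.6, "tz": 0, "rx": 0, "ry": 0, "rz": 0},
    {"claw": 1, "tx": 0, "ty": 0, "tz": 0, "rx": 0, "ry": 0, "rz": 0},
    {"claw": 1, "tx": 0, "ty": 0, "tz": 0, "rx": 0, "ry": 0, "rz": 0},
    {"claw": 1, "tx": 0, "ty": 0, "tz": 0, "rx": 0, "ry": 0, "rz": 0}
  ]
}}

```text
time_s: 23.77
position: [654.6, 88.8, 190.7]
tool_rot: [[0.191, -0.002, -0.982], [0.982, 0.0, 0.191], [-0.0, -1.0, 0.002]]
force: [-3.8, -0.4, 3.6]
gripper_width: 0.475
```

```bash
python3 go.py pd
```

```text
t=23.77 pos [654.6  88.8 190.7] F [-3.8 -0.4  3.6] w 0.475 rv [-0.002  0.    -0.   ] tx,tz after turn [ 0.  -0.4] tip z 12.7 q [-0.41  0.73  0.31  1.69 -0.29  0.77  1.41]
```

Request:
{"op": "jog_arm", "data": {
  "series": [
    {"claw": 0.35, "tx": 0, "ty": 0, "tz": 0, "rx": 0, "ry": 0, "rz": 0},
    {"claw": 0.3, "tx": 0, "ty": 0, "tz": 0, "rx": 0, "ry": 0, "rz": 0},
    {"claw": 0.2, "tx": 0, "ty": 0, "tz": 0, "rx": 0, "ry": 0, "rz": 0},
    {"claw": 0, "tx": 0, "ty": 0, "tz": 0, "rx": 0, "ry": 0, "rz": 0},
    {"claw": 0, "tx": 0, "ty": 0, "tz": 0, "rx": 0, "ry": 0, "rz": 0},
    {"claw": 0, "tx": 0, "ty": 0, "tz": 0, "rx": 0, "ry": 0, "rz": 0},
    {"claw": 0, "tx": 0, "ty": -5, "tz": 0, "rx": 0, "ry": 0, "rz": 0},
    {"claw": 0, "tx": 0, "ty": -15, "tz": 0, "rx": 0, "ry": 0, "rz": 0},
    {"claw": 0, "tx": 0, "ty": -20, "tz": 0, "rx": 0, "ry": 0, "rz": 0},
    {"claw": 0, "tx": 0, "ty": -20, "tz": 0, "rx": 0, "ry": 0, "rz": 0},
    {"claw": 0, "tx": 0, "ty": -20, "tz": 0, "rx": 0, "ry": 0, "rz": 0},
    {"claw": 0, "tx": 0, "ty": 0, "tz": 0, "rx": 0, "ry": 0, "rz": 0}
  ]
}}

```text
time_s: 24.77
position: [656.3, 88.7, 274.9]
tool_rot: [[0.191, 0.005, -0.982], [0.982, 0.001, 0.191], [0.002, -1.0, -0.005]]
force: [0.4, -0.2, -0.6]
gripper_width: 1.0
```

```bash
python3 go.py tp
```

```text
t=24.77 pos [656.3  88.7 274.9] F [ 0.4 -0.2 -0.6] w 1.0 rv [0.004 0.066 0.002] tx,tz after turn [-444.9  160.5] tip z 96.9 q [-0.44  0.63  0.35  1.64 -0.25  0.92  1.38]
```

Request:
{"op": "jog_arm", "data": {
  "series": [
    {"claw": 0, "tx": 0, "ty": 0, "tz": 0, "rx": 0.004, "ry": 0.066, "rz": 0.002},
    {"claw": 0, "tx": -15, "ty": 0, "tz": 5, "rx": 0, "ry": 0, "rz": 0},
    {"claw": 0, "tx": -25, "ty": 0, "tz": 9, "rx": 0, "ry": 0, "rz": 0},
    {"claw": 0, "tx": -27, "ty": 0, "tz": 10, "rx": 0, "ry": 0, "rz": 0},
    {"claw": 0, "tx": -27, "ty": 0, "tz": 10, "rx": 0, "ry": 0, "rz": 0},
    {"claw": 0, "tx": -27, "ty": 0, "tz": 10, "rx": 0, "ry": 0, "rz": 0},
    {"claw": 0, "tx": -27, "ty": 0, "tz": 10, "rx": 0, "ry": 0, "rz": 0},
    {"claw": 0, "tx": -27, "ty": 0, "tz": 10, "rx": 0, "ry": 0, "rz": 0},
    {"claw": 0, "tx": -27, "ty": 0, "tz": 10, "rx": 0, "ry": 0, "rz": 0},
    {"claw": 0, "tx": -27, "ty": 0, "tz": 10, "rx": 0, "ry": 0, "rz": 0},
    {"claw": 0, "tx": -27, "ty": 0, "tz": 10, "rx": 0, "ry": 0, "rz": 0},
    {"claw": 0, "tx": -27, "ty": 0, "tz": 10, "rx": 0, "ry": 0, "rz": 0},
    {"claw": 0, "tx": -27, "ty": 0, "tz": 10, "rx": 0, "ry": 0, "rz": 0},
    {"claw": 0, "tx": -27, "ty": 0, "tz": 10, "rx": 0, "ry": 0, "rz": 0},
    {"claw": 0, "tx": -27, "ty": 0, "tz": 10, "rx": 0, "ry": 0, "rz": 0},
    {"claw": 0, "tx": -27, "ty": 0, "tz": 10, "rx": 0, "ry": 0, "rz": 0},
    {"claw": 0, "tx": -27, "ty": 0, "tz": 8, "rx": 0, "ry": 0, "rz": 0},
    {"claw": 0, "tx": -20, "ty": 0, "tz": 6, "rx": 0, "ry": 0, "rz": 0},
    {"claw": 0, "tx": 0, "ty": 0, "tz": 0, "rx": 0, "ry": 0, "rz": 0},
    {"claw": 0, "tx": 0, "ty": 0, "tz": 0, "rx": 0, "ry": 0, "rz": 0}
  ]
}}

```text
time_s: 26.43
position: [389.6, -295.4, 272.5]
tool_rot: [[0.258, -0.006, -0.966], [0.966, -0.001, 0.258], [-0.003, -1.0, 0.005]]
force: [0.4, 0.8, 0.3]
gripper_width: 1.003
```

```bash
python3 go.py tp
python3 - <<'E'
from h import *
for n,w in(('top',(150,115,420,215)),('side',(230,120,400,310))):
    a=env.snapshot(n)[w[1]:w[3],w[0]:w[2],::-1];cv2.imwrite(f'pics/{n}3.png',cv2.resize(a,None,fx=2.9,fy=2.9,interpolation=cv2.INTER_CUBIC))
E
```

```text
t=26.43 pos [ 389.6 -295.4  272.5] F [0.4 0.8 0.3] w 1.003 rv [-0.005 -0.003 -0.003] tx,tz after turn [-5.5  0.7] tip z 94.5 q [ 0.23  0.4   0.4   2.07 -0.23  0.71  2.08]
```

View pics/top3.png

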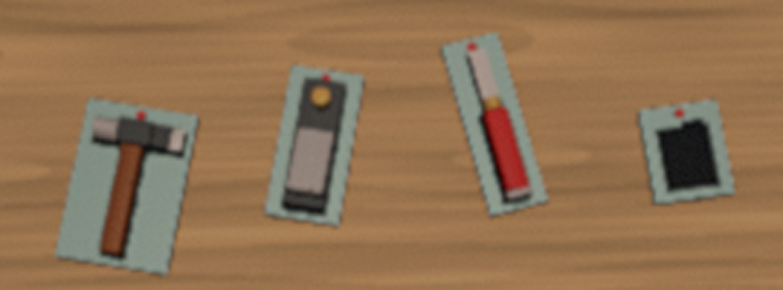

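Hammer, plane and chisel all lie on their outlines with their fronts at the red screws. Now the tape: down 88.

Request:
{"op": "jog_arm", "data": {
  "series": [
    {"claw": 0, "tx": -5.5, "ty": 10, "tz": 0.7, "rx": -0.005, "ry": -0.003, "rz": -0.003},
    {"claw": 0, "tx": 0, "ty": 20, "tz": 0, "rx": 0, "ry": 0, "rz": 0},
    {"claw": 0, "tx": 0, "ty": 20, "tz": 0, "rx": 0, "ry": 0, "rz": 0},
    {"claw": 0, "tx": 0, "ty": 18, "tz": 0, "rx": 0, "ry": 0, "rz": 0},
    {"claw": 0, "tx": 0, "ty": 12, "tz": 0, "rx": 0, "ry": 0, "rz": 0},
    {"claw": 0, "tx": 0, "ty": 6, "tz": 0, "rx": 0, "ry": 0, "rz": 0},
    {"claw": 0, "tx": 0, "ty": 2, "tz": 0, "rx": 0, "ry": 0, "rz": 0},
    {"claw": 0, "tx": 0, "ty": 0, "tz": 0, "rx": 0, "ry": 0, "rz": 0},
    {"claw": 0, "tx": 0, "ty": 0, "tz": 0, "rx": 0, "ry": 0, "rz": 0},
    {"claw": 0, "tx": 0, "ty": 0, "tz": 0, "rx": 0, "ry": 0, "rz": 0}
  ]
}}

```text
time_s: 27.37
position: [388.7, -299.5, 185.1]
tool_rot: [[0.252, 0.001, -0.968], [0.968, -0.0, 0.252], [0.0, -1.0, -0.001]]
force: [-0.3, -0.2, -0.3]
gripper_width: 0.996
```

```bash
python3 go.py tp
```

```text
t=27.37 pos [ 388.7 -299.5  185.1] F [-0.3 -0.2 -0.3] w 0.996 rv [0.001 0.004 0.   ] tx,tz after turn [-1.2  0.9] tip z 7.1 q [ 0.32  0.55  0.31  2.13 -0.33  0.51  2.19]
```

Request:
{"op": "jog_arm", "data": {
  "series": [
    {"claw": 0, "tx": -1.2, "ty": 2, "tz": 0.9, "rx": 0.001, "ry": 0.004, "rz": 0},
    {"claw": 1, "tx": 0, "ty": 0, "tz": 0, "rx": 0, "ry": 0, "rz": 0},
    {"claw": 1, "tx": 0, "ty": 0, "tz": 0, "rx": 0, "ry": 0, "rz": 0},
    {"claw": 1, "tx": 0, "ty": 0, "tz": 0, "rx": 0, "ry": 0, "rz": 0},
    {"claw": 1, "tx": 0, "ty": 0, "tz": 0, "rx": 0, "ry": 0, "rz": 0},
    {"claw": 1, "tx": 0, "ty": 0, "tz": 0, "rx": 0, "ry": 0, "rz": 0},
    {"claw": 1, "tx": 0, "ty": 0, "tz": 0, "rx": 0, "ry": 0, "rz": 0},
    {"claw": 1, "tx": 0, "ty": 0, "tz": 0, "rx": 0, "ry": 0, "rz": 0},
    {"claw": 1, "tx": 0, "ty": 0, "tz": 0, "rx": 0, "ry": 0, "rz": 0},
    {"claw": 1, "tx": 0, "ty": 0, "tz": 0, "rx": 0, "ry": 0, "rz": 0},
    {"claw": 1, "tx": 0, "ty": 0, "tz": 0, "rx": 0, "ry": 0, "rz": 0}
  ]
}}

```text
time_s: 28.28
position: [387.1, -300.4, 182.3]
tool_rot: [[0.256, -0.001, -0.967], [0.967, 0.001, 0.256], [0.001, -1.0, 0.001]]
force: [-0.8, 0.2, 1.1]
gripper_width: 0.584
```

```bash
python3 go.py tp;python3 go.py td
```

```text
t=28.28 pos [ 387.1 -300.4  182.3] F [-0.8  0.2  1.1] w 0.584 rv [-0.001 -0.     0.001] tx,tz after turn [-0.  -0.4] tip z 4.3 q [ 0.33  0.55  0.3   2.13 -0.33  0.5   2.19]
t=28.28 pos [ 387.1 -300.4  182.3] F [-0.8  0.2  1.1] w 0.584 rv [-0.001 -0.372  0.001] tx,tz after turn [ -28.7 -246.2] tip z 4.3 q [ 0.33  0.55  0.3   2.13 -0.33  0.5   2.19]
```

Request:
{"op": "jog_arm", "data": {
  "series": [
    {"claw": 1, "tx": 0, "ty": -5, "tz": 0, "rx": 0, "ry": 0, "rz": 0},
    {"claw": 1, "tx": 0, "ty": -10, "tz": 0, "rx": 0, "ry": 0, "rz": 0},
    {"claw": 1, "tx": 0, "ty": -15, "tz": 0, "rx": 0, "ry": 0, "rz": 0},
    {"claw": 1, "tx": 0, "ty": -15, "tz": 0, "rx": 0, "ry": 0, "rz": 0},
    {"claw": 1, "tx": 2, "ty": -5, "tz": -8, "rx": 0, "ry": 0, "rz": 0},
    {"claw": 1, "tx": 4, "ty": 0, "tz": -16, "rx": 0, "ry": 0, "rz": 0},
    {"claw": 1, "tx": 6, "ty": 0, "tz": -22, "rx": 0, "ry": 0, "rz": 0},
    {"claw": 1, "tx": 6, "ty": 0, "tz": -22, "rx": 0, "ry": 0, "rz": 0},
    {"claw": 1, "tx": 6, "ty": 0, "tz": -22, "rx": 0, "ry": 0, "rz": 0},
    {"claw": 1, "tx": 6, "ty": 0, "tz": -22, "rx": 0, "ry": 0, "rz": 0},
    {"claw": 1, "tx": 6, "ty": 0, "tz": -22, "rx": 0, "ry": 0, "rz": 0},
    {"claw": 1, "tx": 6, "ty": 0, "tz": -22, "rx": 0, "ry": 0, "rz": 0},
    {"claw": 1, "tx": 6, "ty": 0, "tz": -22, "rx": 0, "ry": 0, "rz": 0},
    {"claw": 1, "tx": 6, "ty": 0, "tz": -22, "rx": 0, "ry": 0, "rz": 0},
    {"claw": 1, "tx": 4, "ty": 0, "tz": -18, "rx": 0, "ry": 0, "rz": 0},
    {"claw": 1, "tx": 3, "ty": 0, "tz": -12, "rx": 0, "ry": 0, "rz": 0},
    {"claw": 1, "tx": 2, "ty": 0, "tz": -8, "rx": 0, "ry": 0, "rz": 0},
    {"claw": 1, "tx": 0, "ty": 0, "tz": 0, "rx": 0, "ry": 0, "rz": 0},
    {"claw": 1, "tx": 0, "ty": 0, "tz": 0, "rx": 0, "ry": 0, "rz": 0}
  ]
}}

```text
time_s: 29.87
position: [633.2, -300.3, 231.7]
tool_rot: [[0.256, -0.002, -0.967], [0.967, 0.001, 0.256], [0.0, -1.0, 0.002]]
force: [-0.6, 0.2, -3.1]
gripper_width: 0.586
```

```bash
python3 go.py td
```

```text
t=29.87 pos [ 633.2 -300.3  231.7] F [-0.6  0.2 -3.1] w 0.586 rv [-0.002 -0.372  0.001] tx,tz after turn [-0.8 -1.7] tip z 53.7 q [ 0.14  0.74  0.37  1.56 -0.31  0.91  1.93]
```

Request:
{"op": "jog_arm", "data": {
  "series": [
    {"claw": 1, "tx": 0, "ty": 0, "tz": 0, "rx": -0.002, "ry": -0.03, "rz": 0.001},
    {"claw": 1, "tx": 0, "ty": 0, "tz": 0, "rx": 0, "ry": -0.07, "rz": 0},
    {"claw": 1, "tx": 0, "ty": 0, "tz": 0, "rx": 0, "ry": -0.08, "rz": 0},
    {"claw": 1, "tx": 0, "ty": 0, "tz": 0, "rx": 0, "ry": -0.08, "rz": 0},
    {"claw": 1, "tx": 0, "ty": 0, "tz": 0, "rx": 0, "ry": -0.07, "rz": 0},
    {"claw": 1, "tx": -0.8, "ty": 0, "tz": -1.7, "rx": 0, "ry": -0.042, "rz": 0},
    {"claw": 1, "tx": 0, "ty": 8, "tz": 0, "rx": 0, "ry": 0, "rz": 0},
    {"claw": 1, "tx": 0, "ty": 10, "tz": 0, "rx": 0, "ry": 0, "rz": 0},
    {"claw": 1, "tx": 0, "ty": 10, "tz": 0, "rx": 0, "ry": 0, "rz": 0},
    {"claw": 1, "tx": 0, "ty": 6, "tz": 0, "rx": 0, "ry": 0, "rz": 0},
    {"claw": 1, "tx": 0, "ty": 2, "tz": 0, "rx": 0, "ry": 0, "rz": 0},
    {"claw": 1, "tx": 0, "ty": 0, "tz": 0, "rx": 0, "ry": 0, "rz": 0},
    {"claw": 1, "tx": 0, "ty": 0, "tz": 0, "rx": 0, "ry": 0, "rz": 0},
    {"claw": 1, "tx": 0, "ty": 0, "tz": 0, "rx": 0, "ry": 0, "rz": 0}
  ]
}}

```text
time_s: 31.03
position: [635.3, -301.3, 196.4]
tool_rot: [[-0.113, 0.001, -0.994], [0.994, -0.001, -0.113], [-0.001, -1.0, -0.001]]
force: [0.3, -0.2, -1.6]
gripper_width: 0.588
```

```bash
python3 go.py td
```

```text
t=31.03 pos [ 635.3 -301.3  196.4] F [ 0.3 -0.2 -1.6] w 0.588 rv [ 0.001 -0.    -0.001] tx,tz after turn [0.4 0.3] tip z 18.4 q [ 0.21  0.77  0.26  1.56 -0.24  0.84  2.24]
```

Request:
{"op": "jog_arm", "data": {
  "series": [
    {"claw": 1, "tx": 0.4, "ty": 3, "tz": 0.3, "rx": 0.001, "ry": 0, "rz": -0.001},
    {"claw": 1, "tx": 0, "ty": 1.8, "tz": 0, "rx": 0, "ry": 0, "rz": 0},
    {"claw": 1, "tx": 0, "ty": 1.1, "tz": 0, "rx": 0, "ry": 0, "rz": 0},
    {"claw": 1, "tx": 0, "ty": 0.4, "tz": 0, "rx": 0, "ry": 0, "rz": 0},
    {"claw": 1, "tx": 0, "ty": 0, "tz": 0, "rx": 0, "ry": 0, "rz": 0},
    {"claw": 1, "tx": 0, "ty": 0, "tz": 0, "rx": 0, "ry": 0, "rz": 0},
    {"claw": 1, "tx": 0, "ty": 0, "tz": 0, "rx": 0, "ry": 0, "rz": 0}
  ]
}}

```text
time_s: 31.62
position: [634.7, -300.8, 190.5]
tool_rot: [[-0.113, -0.0, -0.994], [0.994, 0.0, -0.113], [0.0, -1.0, 0.0]]
force: [-2.8, 1.2, 5.0]
gripper_width: 0.585
```

```bash
python3 go.py td
```

```text
t=31.62 pos [ 634.7 -300.8  190.5] F [-2.8  1.2  5. ] w 0.585 rv [-0. -0.  0.] tx,tz after turn [-0.2 -0.2] tip z 12.5 q [ 0.21  0.78  0.26  1.57 -0.24  0.83  2.25]
```

Seated. Release, rise, and move back clear (tz+ is towards the base).

Request:
{"op": "jog_arm", "data": {
  "series": [
    {"claw": 0.3, "tx": 0, "ty": 0, "tz": 0, "rx": 0, "ry": 0, "rz": 0},
    {"claw": 0.2, "tx": 0, "ty": 0, "tz": 0, "rx": 0, "ry": 0, "rz": 0},
    {"claw": 0, "tx": 0, "ty": 0, "tz": 0, "rx": 0, "ry": 0, "rz": 0},
    {"claw": 0, "tx": 0, "ty": 0, "tz": 0, "rx": 0, "ry": 0, "rz": 0},
    {"claw": 0, "tx": 0, "ty": 0, "tz": 0, "rx": 0, "ry": 0, "rz": 0},
    {"claw": 0, "tx": 0, "ty": -5, "tz": 0, "rx": 0, "ry": 0, "rz": 0},
    {"claw": 0, "tx": 0, "ty": -15, "tz": 0, "rx": 0, "ry": 0, "rz": 0},
    {"claw": 0, "tx": 0, "ty": -20, "tz": 0, "rx": 0, "ry": 0, "rz": 0},
    {"claw": 0, "tx": 0, "ty": -20, "tz": 0, "rx": 0, "ry": 0, "rz": 0},
    {"claw": 0, "tx": 0, "ty": -20, "tz": 10, "rx": 0, "ry": 0, "rz": 0},
    {"claw": 0, "tx": 0, "ty": -10, "tz": 25, "rx": 0, "ry": 0, "rz": 0},
    {"claw": 0, "tx": 0, "ty": -10, "tz": 25, "rx": 0, "ry": 0, "rz": 0},
    {"claw": 0, "tx": 0, "ty": 0, "tz": 25, "rx": 0, "ry": 0, "rz": 0},
    {"claw": 0, "tx": 0, "ty": 0, "tz": 25, "rx": 0, "ry": 0, "rz": 0},
    {"claw": 0, "tx": 0, "ty": 0, "tz": 25, "rx": 0, "ry": 0, "rz": 0},
    {"claw": 0, "tx": 0, "ty": 0, "tz": 25, "rx": 0, "ry": 0, "rz": 0},
    {"claw": 0, "tx": 0, "ty": 0, "tz": 25, "rx": 0, "ry": 0, "rz": 0},
    {"claw": 0, "tx": 0, "ty": 0, "tz": 25, "rx": 0, "ry": 0, "rz": 0},
    {"claw": 0, "tx": 0, "ty": 0, "tz": 10, "rx": 0, "ry": 0, "rz": 0},
    {"claw": 0, "tx": 0, "ty": 0, "tz": 0, "rx": 0, "ry": 0, "rz": 0}
  ]
}}

```text
time_s: 33.28
position: [413.9, -326.5, 290.4]
tool_rot: [[-0.11, -0.001, -0.994], [0.994, 0.0, -0.11], [0.0, -1.0, 0.001]]
force: [-0.4, -0.2, -0.1]
gripper_width: 1.002
```

```bash
cat > chk.py <<'E'
from h import *
T=dict(hd=(634.5,281.5,-11.2),cd=(674.1,-101.9,13.7),pd=(655,88.8,-11),td=(634.9,-301,6.5))
n='top';im=env.snapshot(n);b,hsv=big(im);m=masks(hsv)
noT=~m['pad']
for k,mm,off,z in (('hd',m['brown'],-31.5,20),('cd',m['red'],-33,21),('pd',(m['grey']&noT)|m['dark'],0,22),('td',m['yellow']|m['dark'],0,23)):
    x,y,f=T[k];f=np.radians(f);u=np.array([np.cos(f),np.sin(f)]);c0=np.array([x,y])+off*u
    q=blob(mm,px(n,[*c0,z]),30);c,s,a=rect(ray(n,q,z));d=c-c0
    print(k,'along',round(float(d@u),1),'across',round(float(d@[-u[1],u[0]]),1),s,'dang',round(a-np.degrees(f),1))
print('glue/tin px unchanged?')
for nn,w in(('top',(90,115,500,260)),('side',(200,80,420,400))):
    a=env.snapshot(nn)[w[1]:w[3],w[0]:w[2],::-1];cv2.imwrite(f'pics/{nn}4.png',cv2.resize(a,None,fx=1.85,fy=1.85,interpolation=cv2.INTER_CUBIC))
E
python3 chk.py; python3 go.py td
```

```text
hd along 1.2 across -1.8 (118.2, 24.2) dang 1.4
cd along 3.2 across -1.8 (90.1, 26.0) dang -0.5
pd along 0.8 across -2.2 (165.8, 80.3) dang -0.0
td along -2.9 across -0.5 (71.6, 61.3) dang 0.2
glue/tin px unchanged?
t=33.43 pos [ 417.7 -325.5  290.2] F [0.3 1.1 0.2] w 1.0 rv [ 0.001  0.001 -0.   ] tx,tz after turn [-2.000e-01 -2.186e+02] tip z 112.2 q [ 0.34  0.42  0.3   1.96 -0.17  0.79  2.42]
```

View pics/top4.png

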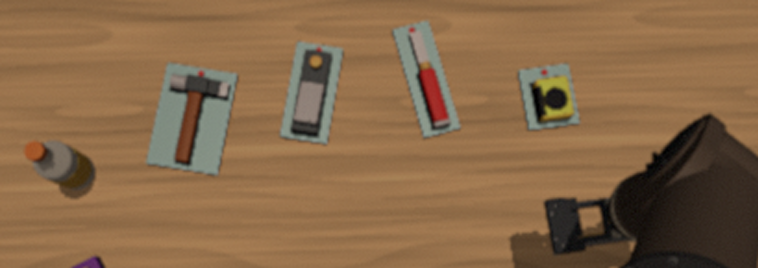

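View pics/side4.png

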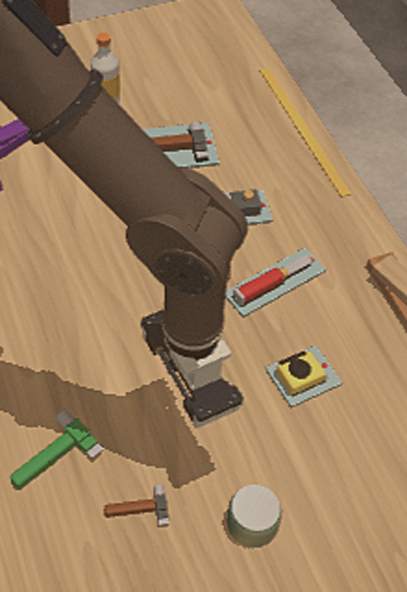

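Run:
```python
from h import *
im=env.snapshot('top');b,hsv=big(im);m=masks(hsv)
u=np.array([np.cos(np.radians(6.5)),np.sin(np.radians(6.5))])
for n,g,z in(('top',(386,167),23),('side',(364,283),38)):
    if n=='side': im2=env.snapshot(n);m2=masks(big(im2)[1])
    q=blob((m if n=='top' else m2)['yellow'],g,22);d=ray(n,q,z)-[634.9,-301]
    print(n,'along',(d@u).min().round(1),(d@u).max().round(1),'across',(d@[-u[1],u[0]]).min().round(1),(d@[-u[1],u[0]]).max().round(1))
im2=env.snapshot('side')
t=cv2.resize(im[148:190,362:412,::-1],(500,420),interpolation=cv2.INTER_CUBIC);s=cv2.resize(im2[262:304,340:390,::-1],(500,420),interpolation=cv2.INTER_CUBIC)
cv2.imwrite('pics/tape5.png',cv2.resize(np.hstack([t,s]),(800,336)))
```

```text
top along -32.3 33.0 across -31.1 19.1
side along -36.3 29.3 across -28.6 21.6
```

View pics/tape5.png

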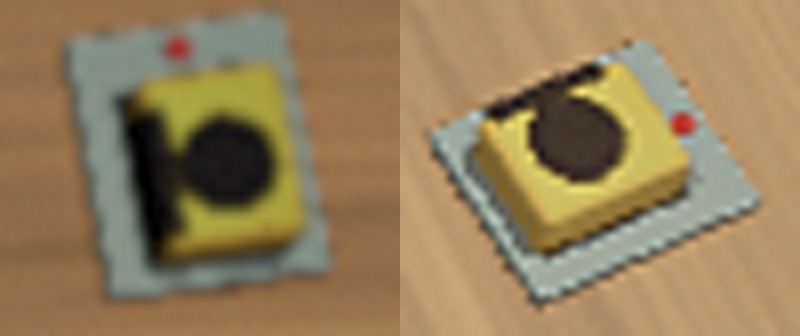

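```bash
python3 -c "
from workcell import env
print(env.hand_in(), env.observe()['time_s'])"
```

```text
the job is handed in; nothing more can be done
the job is handed in; nothing more can be done
```

I put the hammer (the large brown one), chisel, dark block plane and tape away, in that order. Each was set down onto its pad with light contact (about 4–6 N) and released. The job was handed in at about 33.5 s with the arm clear of everything.

The last top-view checks showed:

| Tool | Position against target | Angle error |
|---|---|---|
| Hammer | within 2 mm | 1.4° |
| Chisel | within 2 mm across; 3.2 mm along, or about 2 mm once I corrected the handle-centre offset by hand | 0.5° |
| Tape | first reading was 2.9 mm back, with outline or shadow in the mask; its yellow edges gave about 0 mm along | 0.2° |
| Plane | measurement failed: the mask took in the whole pad (165.8 × 80.3 mm) | not measured |

- **Plane:** I judged it by eye in the close top view. It covers its outline, with the knob at the screw.
- **Tape's hook:** it is too small to see in the pictures. I took the tape's direction from its black band, which is on the left as described.
- **Glue bottle and tin:** I did not measure them. The bottle still stands in both of the last views and the tin in the side view, and the gripper went near neither.

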